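# Load the cells into a boat engine's standby battery carrier and refit its lid

### The arm

A 6-joint arm with a two-finger parallel gripper is mounted at the origin on the work surface. World frame = base frame: x ahead of the robot, y to its left, z up, the work surface at z = 0. Lengths are in m, angles in degrees, forces in N, time in s.
With the tool pointing down it reaches from about 0.25 to 0.725 m from the base axis. Payload 9.7 kg.
Tool frame: the origin (TCP) lies at the very end of the fingers, on their centre line; the grasp point (between the pads) lies 19 mm behind it; z points along the fingers, y is the line along which they close (so a half turn about z gives the same grasp; the last joint's range is limited). The gripper opens to 85 mm and grips with 20 to 120 N. Pads are 22 mm wide; open, the fingers measure 114 mm over their backs; the gripper's body (76 mm by 85 mm) begins 54 mm behind the grasp point. The pads swing forward as they close: fully open they stand 13 mm farther back than shut.
Start: joints at [77.006, 4.979, 10.078, 95.1, 0, 90], TCP at [0.124, 0.536, 0.196] pointing down, gripper open.
Joint ranges: [-179.16, 179.16], [-48.56, 103.87], [-65.8, 70.77], [-126.05, 130.52], [-82.76, 87.17], [-180, 180]. Speed limits (degrees/s): [127.2, 127.2, 147.25, 180, 180, 180].

### API

Orientations are given as [roll, pitch, yaw] about the fixed x, y, z axes, in that order (R = Rz(yaw) Ry(pitch) Rx(roll)).
In Python, from workcell import bot, viewer, finder gives the robot as it stands. The module is installed in compiled form; this text tells all that it offers.
- The arm moves only by the shell command python3 -m inch 'ROWS' [FORCE]. ROWS is JSON, a list that holds one entry, the list of rows, each a list of 7 numbers: the opening in per cent of the stroke, from 0 (shut) to 100 (fully open), then the shift along the tool's x, y, z in mm, then the turn, a rotation vector about the tool's x, y, z in degrees. In form: [[[grip, tx, ty, tz, ax, ay, az], ...]]. A call has 1 to 8 rows; each row shifts and turns the commanded pose from where the row before left it, along the tool's axes as they then stand; what a row does not reach is not made up. A row lasts 1/8 s, in which the tool goes at most 62.5 mm and 10.7 degrees, less where a joint would pass 70% of its speed; a pose out of reach is approached as far as the arm can. A call with a gripper value outside its range is refused whole. The fingers move at their own pace and stop on an object; FORCE is the grip in N (left out, the last holds). Time passes only in rows, so rows that do not move let the fingers close. It gives the time, the measured TCP pose, the force, the opening and the grip force at its end, in the units of the state.
- bot.get_obs(): the state, without advancing time (a new reading comes with each control period).
- viewer.camera(name): name is "side" or "top" or "wrist"; returns a dict with "pixels" (384x512x3 uint8, red, green, blue), "vfov" (degrees; the focal length in pixels is half the picture's height over the tangent of half this angle, whatever the lens; pixels are square), "cx", "cy" (the principal point, pixels), "k1" (the pictures are not rectified: a ray, as slopes to the right and down, at radius r is drawn at 1 + k1 r^2 times it, then the intrinsics apply), "R" (3x3) and "t" (3): a world point X has camera coordinates R X + t. Camera axes: x right, y down, z forward; pixel columns grow to the right and rows downward; lengths in m; the calibration is good to about 2 mm. A picture is of the moment at which its call begins. There is no depth.
- bot.job_done(): hands the job in; it is judged then, once.
Trained networks look in the newest picture that a camera, given by its name, has taken for a name from the list of things; names that differ only in an ending like _2 or _b are one class to them, and where a whole thing is asked for, a point or a joint stands for the part that bears it (a point fixed in the world has none). Each returns a list of dicts, best first, with "conf" (0 to 1); they miss things now and then, are a little off and sometimes report something else, mostly with a low value. They report only what shows in the picture. A call takes as long as a camera call. They do not tell look-alikes from the thing itself.
- finder.outline_of(camera, thing): "pixels" (384x512 bool, what is visible of it) and "extent" ([centre column, centre row, width, height] in pixels, round what is visible of it).
- finder.mark_of(camera, thing): "position" ([column, row] in pixels: a listed point, or the origin of a listed thing).
The state is a dict: "time": time; "q": joint angles; "qd": joint speeds; "joint_efforts": joint torques, N m; "ee_pos": TCP position; "tcp_rot": TCP orientation; "wrist_force": force on the tool from outside, world axes, zero at the start; "torque": the same for the moment, N m; "opening": finger opening in m; "grasp_force": force on a finger pad.
Only numpy, scipy, OpenCV 4.12 (cv2) and the standard library are available. Lean on these libraries where they do the work, as an engineer would, in place of code of your own. Each camera call takes 0.05 s, during which the arm holds its last target. There are 200 camera calls.

### The job

Lift the loose lid off the battery carrier and lay it flat on the bench clear of the carrier, then fit every cell that is on the bench into a bay of its own, any bay: flat tail against the spring contact, nub end pressed down until it is held under the nose against the fixed contact. When all cells are home, refit the lid: hook its two tabs under the keeper bar at the spring end, then swing it down until it lies flat behind the ridge, and leave the oil filter and the spanner where they are.

Things in the scene. Friction and masses are not known exactly. Their poses are not given: they have to be found in the camera images.
- carrier: Open grey battery carrier fixed on the bench, 165 (x) by 200 (y) by 75 mm high, y sides open. Origin: underside, midway along the middle bay (body spans x -92 to 73). +x, roughly away from the robot, runs from spring contacts to fixed contacts. Three bays 62 mm apart along y, a cell lies in each along x. Floor top z = 4; black rails (x -66 to -36 and 30 to 53) carry the cells at z = 14.
- tab_slot (a point): Slot for the lid's tabs at the spring end: mouth centre at carrier (-77, 0, 63.5) mm. Opens to +x. It reaches from z = 58 (top of the spring wall, x -87 to -70) to z = 69 (underside of the keeper bar, which covers x -92 to -77, top z = 75). Back stop at x = -87; closed beyond y = +-81 mm.
- lid_seat (a point): Where the fitted lid's origin lies, carrier (-4, 0, 58) mm, axes as the carrier's: tabs under the keeper bar, far edge resting at z = 58 on the contact wall (x 56 to 68), behind the ridge (inner face x = 68, 5 mm thick, top z = 75). Play along x 2 to 3 mm each way. It will not go in flat: tabs first at a tilt of 0.2 to 0.35 rad, far edge up, then swing down.
- lid: Loose grey lid, 300 g: panel 140 (x) by 196 (y) by 6 mm. Origin: centre of its underside. Two tabs on its -x edge, at y = +-60, 30 wide, 4 thick, flush with the underside, reach from x = -70 to -80. Black grip rib on top along y through the centre: 12 thick, 80 long, z 6 to 34 mm. At the start it lies about a quarter turn round, loose on top of the carrier, underside at z = 75 mm.
- bay1 (a point): Where a seated cell's origin belongs: carrier (0, -62, 31) mm, axes as the carrier's. Guide blocks (x -60 to -40 and 32 to 50, top z = 34) leave a channel 39 mm wide; between them the bay's middle is open down to the floor, and room for a finger is left beside each cell.
- bay1_contact (a point): Centre of the fixed contact's face, carrier (53, -62, 31) mm; a seated cell's nub tip touches it. Above it a fixed black nose juts out to x = 48, underside z = 40; from z = 43 its face slopes steeply up and back to x = 54, z = 55, so that a nub pressed down on it is wedged towards the spring and snaps in below.
- spring1 (a joint): Travel (m) of bay 1's spring contact, a brass paddle 26 wide, 28 high, centred at z = 31. 0: relaxed, face at carrier x = -49; grows as it is pushed to -x, at most 0.016. Takes 2 N plus 0.35 N per mm. About 0.004 with a cell seated; a level cell passes the nose at a little over 0.009. A cell tilted 0.5 rad, nub up, enters tail first before the relaxed paddle.
- bay2 (a point): Where a seated cell's origin belongs: carrier (0, 0, 31) mm, axes as the carrier's. Guide blocks (x -60 to -40 and 32 to 50, top z = 34) leave a channel 39 mm wide; between them the bay's middle is open down to the floor, and room for a finger is left beside each cell.
- bay2_contact (a point): Centre of the fixed contact's face, carrier (53, 0, 31) mm; a seated cell's nub tip touches it. Above it a fixed black nose juts out to x = 48, underside z = 40; from z = 43 its face slopes steeply up and back to x = 54, z = 55, so that a nub pressed down on it is wedged towards the spring and snaps in below.
- spring2 (a joint): Travel (m) of bay 2's spring contact, a brass paddle 26 wide, 28 high, centred at z = 31. 0: relaxed, face at carrier x = -49; grows as it is pushed to -x, at most 0.016. Takes 2 N plus 0.35 N per mm. About 0.004 with a cell seated; a level cell passes the nose at a little over 0.009. A cell tilted 0.5 rad, nub up, enters tail first before the relaxed paddle.
- bay3 (a point): Where a seated cell's origin belongs: carrier (0, 62, 31) mm, axes as the carrier's. Guide blocks (x -60 to -40 and 32 to 50, top z = 34) leave a channel 39 mm wide; between them the bay's middle is open down to the floor, and room for a finger is left beside each cell.
- bay3_contact (a point): Centre of the fixed contact's face, carrier (53, 62, 31) mm; a seated cell's nub tip touches it. Above it a fixed black nose juts out to x = 48, underside z = 40; from z = 43 its face slopes steeply up and back to x = 54, z = 55, so that a nub pressed down on it is wedged towards the spring and snaps in below.
- spring3 (a joint): Travel (m) of bay 3's spring contact, a brass paddle 26 wide, 28 high, centred at z = 31. 0: relaxed, face at carrier x = -49; grows as it is pushed to -x, at most 0.016. Takes 2 N plus 0.35 N per mm. About 0.004 with a cell seated; a level cell passes the nose at a little over 0.009. A cell tilted 0.5 rad, nub up, enters tail first before the relaxed paddle.
- cell1: Battery cell, 170 g, 106 mm long (None from the start: absent). Origin mid-length on the axis; +x points to the brass nub. Flat tail x = -53; black square collars 34 by 34 at x -53 to -43 and 35 to 45; bare aluminium cylinder 32 across between; nub 14 across, 45 to 53. Starts lying on the bench left of the carrier, axis 17 mm up, nub roughly away from the robot.
- cell1_nub (a point): Centre of the tip of cell 1's nub, 53 mm along its x axis.
- cell2: Battery cell, 170 g, 106 mm long (None from the start: absent). Origin mid-length on the axis; +x points to the brass nub. Flat tail x = -53; black square collars 34 by 34 at x -53 to -43 and 35 to 45; bare aluminium cylinder 32 across between; nub 14 across, 45 to 53. Starts lying on the bench left of the carrier, axis 17 mm up, nub roughly away from the robot.
- cell2_nub (a point): Centre of the tip of cell 2's nub, 53 mm along its x axis.
- cell3: Battery cell, 170 g, 106 mm long (None from the start: absent). Origin mid-length on the axis; +x points to the brass nub. Flat tail x = -53; black square collars 34 by 34 at x -53 to -43 and 35 to 45; bare aluminium cylinder 32 across between; nub 14 across, 45 to 53. Starts lying on the bench left of the carrier, axis 17 mm up, nub roughly away from the robot.
- cell3_nub (a point): Centre of the tip of cell 3's nub, 53 mm along its x axis.
- cell4: Battery cell, 170 g, 106 mm long (None from the start: absent). Origin mid-length on the axis; +x points to the brass nub. Flat tail x = -53; black square collars 34 by 34 at x -53 to -43 and 35 to 45; bare aluminium cylinder 32 across between; nub 14 across, 45 to 53. Starts lying on the bench left of the carrier, axis 17 mm up, nub roughly away from the robot.
- cell4_nub (a point): Centre of the tip of cell 4's nub, 53 mm along its x axis.
- oil_filter: Bystander: white oil filter, 76 mm across, 88 mm high, upright beyond the work. Origin: underside centre.
- spanner: Bystander: steel spanner 180 mm long lying beyond the work. Origin: underside centre.
Mind the look-alikes: they are no part of the job. Several things have the shape of the lid; the one meant has the colours described above. What is shaped like the cell4 but purple is not meant.

How it is judged (in metres and radians):
On the way, in this order (a step that is already met when the one before it is completed fails the run):
1. the lid lies flat on the bench, clear of the carrier and released (height (world z) of lid below 0.012 m and angle between lid's own z axis and vertical below 0.1 rad and horizontal distance between lid and carrier above 0.14 m and contact force between the fingers and lid below 0.5 N and linear speed of lid below 0.02 m/s), for 0.2 s.
2. every cell is home in a bay, tail against the spring, nub under the nose, released, with the lid still off (((distance between cell1 and bay1 below 0.005 m and distance between cell1_nub and bay1_contact below 0.005 m) or (distance between cell1 and bay2 below 0.005 m and distance between cell1_nub and bay2_contact below 0.005 m) or (distance between cell1 and bay3 below 0.005 m and distance between cell1_nub and bay3_contact below 0.005 m)) and ((distance between cell2 and bay1 below 0.005 m and distance between cell2_nub and bay1_contact below 0.005 m) or (distance between cell2 and bay2 below 0.005 m and distance between cell2_nub and bay2_contact below 0.005 m) or (distance between cell2 and bay3 below 0.005 m and distance between cell2_nub and bay3_contact below 0.005 m)) and ((distance between cell3 and bay1 below 0.005 m and distance between cell3_nub and bay1_contact below 0.005 m) or (distance between cell3 and bay2 below 0.005 m and distance between cell3_nub and bay2_contact below 0.005 m) or (distance between cell3 and bay3 below 0.005 m and distance between cell3_nub and bay3_contact below 0.005 m)) and ((distance between cell4 and bay1 below 0.005 m and distance between cell4_nub and bay1_contact below 0.005 m) or (distance between cell4 and bay2 below 0.005 m and distance between cell4_nub and bay2_contact below 0.005 m) or (distance between cell4 and bay3 below 0.005 m and distance between cell4_nub and bay3_contact below 0.005 m)) and contact force between the fingers and cell1 below 0.5 N and contact force between the fingers and cell2 below 0.5 N and contact force between the fingers and cell3 below 0.5 N and contact force between the fingers and cell4 below 0.5 N and linear speed of each of cell1, cell2, cell3, cell4 below 0.02 m/s and horizontal distance between lid and carrier above 0.1 m), for 0.3 s.
At the end, for the whole second after the job is handed in: Each present cell in a bay, origin within 5 mm of the bay point, nub tip within 5 mm of the contact; lid hooked and down: origin in carrier frame x -10 to 2, y within 12, z 55 to 61.5 mm, tilt under 0.03, aligned within 0.08 rad; all at rest (((distance between cell1 and bay1 below 0.005 m and distance between cell1_nub and bay1_contact below 0.005 m) or (distance between cell1 and bay2 below 0.005 m and distance between cell1_nub and bay2_contact below 0.005 m) or (distance between cell1 and bay3 below 0.005 m and distance between cell1_nub and bay3_contact below 0.005 m)) and ((distance between cell2 and bay1 below 0.005 m and distance between cell2_nub and bay1_contact below 0.005 m) or (distance between cell2 and bay2 below 0.005 m and distance between cell2_nub and bay2_contact below 0.005 m) or (distance between cell2 and bay3 below 0.005 m and distance between cell2_nub and bay3_contact below 0.005 m)) and ((distance between cell3 and bay1 below 0.005 m and distance between cell3_nub and bay1_contact below 0.005 m) or (distance between cell3 and bay2 below 0.005 m and distance between cell3_nub and bay2_contact below 0.005 m) or (distance between cell3 and bay3 below 0.005 m and distance between cell3_nub and bay3_contact below 0.005 m)) and ((distance between cell4 and bay1 below 0.005 m and distance between cell4_nub and bay1_contact below 0.005 m) or (distance between cell4 and bay2 below 0.005 m and distance between cell4_nub and bay2_contact below 0.005 m) or (distance between cell4 and bay3 below 0.005 m and distance between cell4_nub and bay3_contact below 0.005 m)) and linear speed of each of cell1, cell2, cell3, cell4, lid below 0.02 m/s and x of lid in the frame of carrier between -0.01 and 0.002 m and y of lid in the frame of carrier between -0.012 and 0.012 m and z of lid in the frame of carrier between 0.055 and 0.0615 m and angle between lid's own z axis and vertical below 0.03 rad and angle between the x axis of lid and the x axis of carrier, either way round below 0.08 rad); the robot touches nothing.
It fails at once if the oil filter or the spanner is pushed more than 4 cm, or the filter is tipped over (distance of any of oil_filter, spanner from where it was at the start of the episode above 0.04 m or angle between oil_filter's own z axis and vertical above 0.5 rad).
Of cell1, cell2, cell3, cell4 only 2 to 3 are there at a start; the rules pass over those that are not, and their reading is None.
At some moment in a run one of cell1, cell2, cell3, cell4 may be knocked a few centimetres aside while the robot is not near it.
Once in a run the grip may slacken for a moment while it holds something.
It also fails if it takes over 210 s, if anything falls off the work surface, if the arm or the gripper's body presses on something with over 40 N, if the wrist force passes 120 N, or if a joint passes its speed limit or range.

## Working session

There is one attempt and no reset: what is moved stays moved. The work goes in short steps, Python scripts to look and compute and a shell command to move; the robot and the scene stay as the last step left them, time stands still between calls to the robot, and variables do not carry over. Pictures are saved under pics/ and viewed, at most 14 in all, crops included, and the job is handed in when it is done.

```bash
mkdir -p pics; cat > h.py <<'E'
import numpy as np, cv2
from scipy.spatial.transform import Rotation as Ro
from workcell import bot, viewer, finder
def K(c):
    f=192/np.tan(np.radians(c['vfov'])/2)
    return np.array([[f,0,c['cx']],[0,f,c['cy']],[0,0,1.]]), np.array([c['k1'],0,0,0,0.])
def ray(c,px):
    k,d=K(c); u=cv2.undistortPoints(np.array([[px]],float),k,d)[0,0]
    R=np.array(c['R']);t=np.array(c['t'])
    return -R.T@t, R.T@np.array([u[0],u[1],1])
def onz(c,px,z):
    o,v=ray(c,px); return o+v*(z-o[2])/v[2]
def proj(c,X):
    k,d=K(c); R=np.array(c['R'])
    return cv2.projectPoints(np.atleast_2d(np.array(X,float)),cv2.Rodrigues(R)[0],np.array(c['t'],float),k,d)[0][:,0]
def save(c,name,scale=1.5):
    im=cv2.cvtColor(c['pixels'],cv2.COLOR_RGB2BGR); cv2.imwrite(f'pics/{name}.png',cv2.resize(im,None,fx=scale,fy=scale,interpolation=cv2.INTER_CUBIC))
def tri(obs):
    A=np.zeros((3,3));b=np.zeros(3)
    for c,px in obs:
        o,v=ray(c,px); v=v/np.linalg.norm(v); P=np.eye(3)-np.outer(v,v); A+=P;b+=P@o
    return np.linalg.solve(A,b)
def state():
    s=bot.get_obs(); print({k:np.round(s[k],4).tolist() for k in ('time','ee_pos','tcp_rot','wrist_force','opening','grasp_force','q')}); return s
E
python3 - <<'E'
from h import *
state()
for n in ('top','side'):
    c=viewer.camera(n); save(c,n+'0'); print(n,np.round(c['R'],3).tolist(),np.round(c['t'],3),c['vfov'],c['k1'])
    for th in ('lid','carrier','cell1','oil_filter','spanner','tab_slot','bay1','bay3','bay1_contact','bay3_contact','cell1_nub'):
        for m in finder.mark_of(n,th): print(n,th,np.round(m['position'],1),round(m['conf'],2),np.round(onz(c,m['position'],{'lid':.075,'cell1':.017,'cell1_nub':.017,'tab_slot':.063}.get(th,.031 if 'bay' in th else 0)),3))
E
```

```text
{'time': 0.0, 'ee_pos': [0.1236, 0.5356, 0.1955], 'tcp_rot': [-179.9224, -0.0004, 167.0027], 'wrist_force': [-0.1512, 0.2838, 0.2604], 'opening': 0.0852, 'grasp_force': 0.0, 'q': [77.0047, 5.0114, 10.0355, 95.1017, 0.0004, 90.002]}
top [[0.019, -1.0, 0.023], [-0.995, -0.021, -0.097], [0.098, -0.021, -0.995]] [0.057 0.53  1.049] 48.97859022085986 -0.1339442956938378
top lid [304.1 191.3] 0.92 [ 0.532 -0.051  0.075]
top lid [215.8 275.7] 0.83 [0.324 0.16  0.075]
top cell1 [188.1 175.5] 0.87 [0.573 0.242 0.017]
top cell1 [144.4 238.7] 0.86 [0.408 0.349 0.017]
top cell1 [103.3 225.1] 0.59 [0.44  0.458 0.017]
top oil_filter [387.3 139.7] 0.65 [ 0.685 -0.287  0.   ]
top spanner [266.6 121.1] 0.57 [0.726 0.041 0.   ]
top tab_slot [274.8 191.3] 0.75 [0.532 0.02  0.063]
top bay1 [275.8 192.8] 0.9 [0.531 0.016 0.031]
top bay1 [326.7 188.6] 0.76 [ 0.545 -0.115  0.031]
top bay3 [275.8 192.8] 0.9 [0.531 0.016 0.031]
top bay3 [326.7 188.6] 0.76 [ 0.545 -0.115  0.031]
top bay1_contact [326.5 167.2] 0.87 [ 0.6   -0.114  0.031]
top bay3_contact [274.5 172. ] 0.86 [0.584 0.02  0.031]
top cell1_nub [18
[... 337 characters left out ...]
ell1 [167.7 151.7] 0.9 [0.405 0.352 0.017]
side cell1 [167.  126.3] 0.78 [0.439 0.448 0.017]
side cell1 [237.8 158. ] 0.59 [0.562 0.241 0.017]
side oil_filter [396.9 304.1] 0.89 [ 0.679 -0.295  0.   ]
side spanner [330.4 191.3] 0.91 [0.727 0.038 0.   ]
side tab_slot [254.1 248.8] 0.65 [ 0.454 -0.06   0.063]
side bay1 [303.1 257.9] 0.73 [ 0.549 -0.115  0.031]
side bay3 [303.1 257.9] 0.73 [ 0.549 -0.115  0.031]
side bay1_contact [320.7 248.8] 0.89 [ 0.596 -0.113  0.031]
side bay1_contact [304.2 258.4] 0.43 [ 0.55  -0.117  0.031]
side bay1_contact [254.2 151.8] 0.28 [0.605 0.229 0.031]
side cell1_nub [254.8 150.9] 0.89 [0.615 0.243 0.017]
side cell1_nub [395.3 305.6] 0.25 [ 0.665 -0.301  0.017]
```

View pics/top0.png

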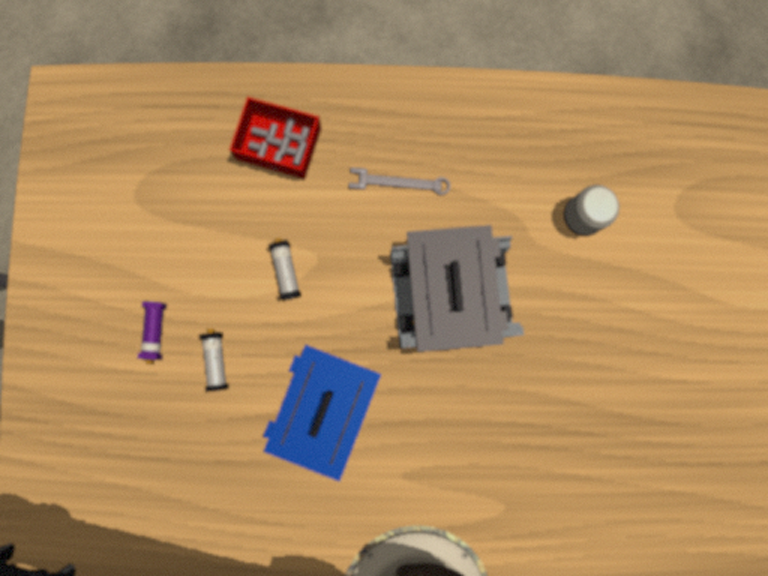

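View pics/side0.png

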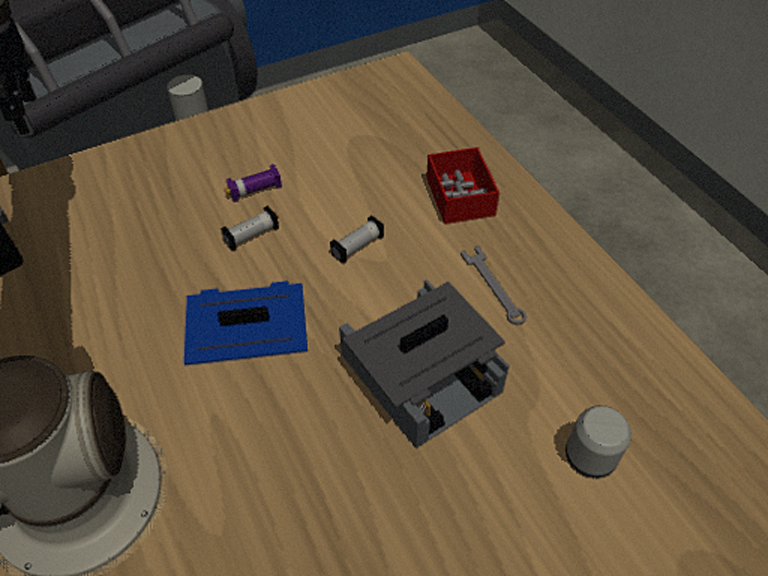

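The top view shows the grey lid at about (455,287), with its rib along world x. There are two white cells at (285,270) and (214,360). The look-alikes are the purple cell at (151,330) and the blue lid at (322,412). The side view agrees. I'll go above the lid next.

```bash
cat >> h.py <<'E'
def plan(pos,yaw=None,roll=180,pitch=0,R=None):
    s=bot.get_obs(); R0=Ro.from_euler('xyz',s['tcp_rot'],degrees=True)
    d=np.array(pos)-np.array(s['ee_pos'])
    R1=R if R is not None else (R0 if yaw is None else Ro.from_euler('xyz',[roll,pitch,yaw],degrees=True))
    rv=(R0.inv()*R1).as_rotvec(degrees=True)
    print('shift first(mm)',np.round(R0.inv().apply(d)*1e3,1),'turn',np.round(rv,1),'shift after turn',np.round(R1.inv().apply(d)*1e3,1))
E
python3 - <<'E'
from h import *
c=viewer.camera('top')
a=onz(c,(449/1.5,262/1.5),.109);b=onz(c,(458/1.5,311/1.5),.109)
print(a,b,(a+b)/2,np.degrees(np.arctan2(*(a-b)[1::-1])))
y=np.degrees(np.arctan2(*(a-b)[1::-1]))
p=(a+b)/2; p[2]=.30
plan(p,yaw=y)
E
```

```text
[ 0.56764763 -0.0342362   0.109     ] [ 0.49039443 -0.04906713  0.109     ] [ 0.52902103 -0.04165167  0.109     ] 10.867324331213174
shift first(mm) [-524.8 -471.6 -103.8] turn [  0.   -0.  156.1] shift after turn [ 289.2  643.6 -103.8]
```

```bash

python3 -m inch '[[[100,0,0,-52,0,0,10.4],[100,0,0,-52,0,0,10.4],[100,0,0,0,0,0,10.4],[100,0,0,0,0,0,10.4],[100,0,0,0,0,0,10.4],[100,0,0,0,0,0,10.4],[100,0,0,0,0,0,10.4],[100,0,0,0,0,0,10.4]]]' 40
python3 -m inch '[[[100,0,0,0,0,0,10.4],[100,0,0,0,0,0,10.4],[100,0,0,0,0,0,10.4],[100,0,0,0,0,0,10.4],[100,0,0,0,0,0,10.4],[100,0,0,0,0,0,10.4],[100,0,0,0,0,0,10.4],[100,0,0,0,0,0,0]]]'
python3 -m inch '[[[100,20.7,46,0,0,0,0],[100,20.7,46,0,0,0,0],[100,20.7,46,0,0,0,0],[100,20.7,46,0,0,0,0],[100,20.7,46,0,0,0,0],[100,20.7,46,0,0,0,0],[100,20.7,46,0,0,0,0],[100,0,0,0,0,0,0]]]'
python3 -m inch '[[[100,20.7,46,0,0,0,0],[100,20.7,46,0,0,0,0],[100,20.7,46,0,0,0,0],[100,20.7,46,0,0,0,0],[100,20.7,46,0,0,0,0],[100,20.7,46,0,0,0,0],[100,20.7,46,0,0,0,0],[100,0,0,0,0,0,0]]]'
python3 - <<'E'
from h import *
s=state()
c=viewer.camera('wrist'); save(c,'w1')
R0=Ro.from_euler('xyz',s['tcp_rot'],degrees=True)
print('cam pos in tool',R0.inv().apply(-np.array(c['R']).T@np.array(c['t'])-s['ee_pos']),'cam axes in tool',np.round((R0.inv().as_matrix()@np.array(c['R']).T),2).tolist())
m=finder.outline_of('wrist','lid')
for x in m:
    pts=np.argwhere(x['pixels'])[:,::-1].astype(np.float32); print(x['conf'],x['extent'],cv2.minAreaRect(pts))
for x in finder.mark_of('wrist','lid'): print(x['conf'],x['position'],onz(c,x['position'],.075))
E
```

```text
time: 2.25
ee_pos: [0.1237, 0.5359, 0.3002]
tcp_rot: [180.0, -0.0, 83.5]
wrist_force: [0.4, -1.0, -0.7]
opening: 0.085
grasp_force: 0.0
time: 3.25
ee_pos: [0.3617, 0.3632, 0.3013]
tcp_rot: [-168.2, 6.5, 37.8]
wrist_force: [0.1, 0.3, -0.1]
opening: 0.0851
grasp_force: 0.0
time: 4.25
ee_pos: [0.6599, 0.2045, 0.2149]
tcp_rot: [-168.1, 6.8, 38.1]
wrist_force: [0.5, -0.2, -0.7]
opening: 0.0855
grasp_force: 0.0
time: 5.25
ee_pos: [0.823, 0.0319, 0.0772]
tcp_rot: [-172.8, -1.1, 36.9]
wrist_force: [-0.5, 0.8, 0.5]
opening: 0.0852
grasp_force: 0.0
{'time': 5.25, 'ee_pos': [0.823, 0.0319, 0.0772], 'tcp_rot': [-172.8226, -1.0552, 36.8715], 'wrist_force': [-0.52, 0.7858, 0.4979], 'opening': 0.0852, 'grasp_force': 0.0, 'q': [-0.2442, 57.4212, 70.5018, 106.5894, 6.3532, 142.6233]}
cam pos in tool [ 0.06795144  0.00031502 -0.17665032] cam axes in tool [[0.0, -0.96, -0.27], [1.0, 0.0, 0.0], [0.0, -0.27, 0.96]]
0.26 [186.7, 271.3] [0.77270325 0.04672439 0.075     ]
```

View pics/w1.png

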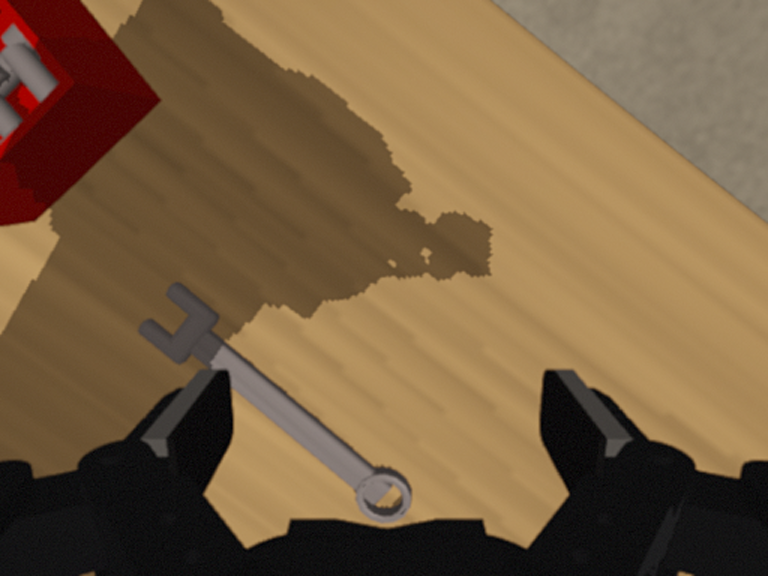

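The picture shows the spanner under the open fingers, at about (290,400). The in-place turn ran j6 into its limit, so the moves after it overshot. I'll retreat upward and go back over the lid.

```bash

python3 -m inch '[[[100,0,0,-40,0,0,0],[100,0,0,-40,0,0,0],[100,0,0,-40,0,0,0],[100,0,0,-40,0,0,0],[100,0,0,0,0,0,0]]]'
python3 - <<'E'
from h import *
s=state()
plan([.529,-.042,.30],yaw=10.9)
E
```

```text
time: 6.02
ee_pos: [0.7793, 0.0177, 0.2118]
tcp_rot: [-175.1, -4.1, 36.7]
wrist_force: [-0.1, 0.4, -0.3]
opening: 0.0856
grasp_force: 0.0
{'time': 6.025, 'ee_pos': [0.7793, 0.0177, 0.2118], 'tcp_rot': [-175.0526, -4.1209, 36.6964], 'wrist_force': [-0.0595, 0.4487, -0.263], 'opening': 0.0856, 'grasp_force': 0.0, 'q': [-1.3344, 48.0574, 70.7483, 112.5029, 6.4328, 141.8017]}
shift first(mm) [-229.5 -110.4  -95.8] turn [-5.8 -2.9 25.9] shift after turn [-257.1   11.3  -88.2]
```

```bash

python3 -m inch '[[[100,-38.5,-18.5,-16,0,0,0],[100,-38.5,-18.5,-16,0,0,0],[100,-38.5,-18.5,-16,0,0,0],[100,-38.5,-18.5,-16,0,0,0],[100,-38.5,-18.5,-16,0,0,0],[100,-38.5,-18.5,-16,0,0,0],[100,0,0,0,0,0,0]]]'
python3 -m inch '[[[100,0,0,0,-1.9,-1,8.6],[100,0,0,0,-1.9,-1,8.6],[100,0,0,0,-1.9,-1,8.6],[100,0,0,0,0,0,0]]]'
python3 - <<'E'
from h import *
s=state()
c=viewer.camera('wrist'); save(c,'w2')
for x in finder.outline_of('wrist','lid'):
    pts=np.argwhere(x['pixels'])[:,::-1].astype(np.float32); print(x['conf'],x['extent'],cv2.minAreaRect(pts))
for x in finder.mark_of('wrist','lid'): print(x['conf'],x['position'],onz(c,x['position'],.075))
E
```

```text
time: 6.9
ee_pos: [0.5357, -0.0414, 0.2976]
tcp_rot: [-175.0, -4.0, 36.6]
wrist_force: [-0.5, 0.8, 0.3]
opening: 0.0856
grasp_force: 0.0
time: 7.4
ee_pos: [0.538, -0.0404, 0.2938]
tcp_rot: [-179.8, 0.4, 11.2]
wrist_force: [-0.4, 0.7, -0.3]
opening: 0.0853
grasp_force: 0.0
{'time': 7.4, 'ee_pos': [0.538, -0.0404, 0.2938], 'tcp_rot': [-179.84, 0.4396, 11.1607], 'wrist_force': [-0.3868, 0.7258, -0.2908], 'opening': 0.0853, 'grasp_force': 0.0, 'q': [-4.3167, 7.6714, 24.1627, 106.9577, 0.0369, 164.523]}
0.96 [268.9, 159.6, 139.2, 173.0] ((267.8935241699219, 157.94805908203125), (136.35247802734375, 169.6596221923828), 4.205357074737549)
0.57 [94.8, 243.8, 139.5, 117.3] ((89.6905517578125, 259.1932373046875), (107.03034973144531, 119.21419525146484), 28.412662506103516)
0.95 [261.0, 165.9] [ 0.52834889 -0.04623552  0.075     ]
0.75 [94.8, 262.7] [0.3646891  0.13572442 0.075     ]
```

View pics/w2.png

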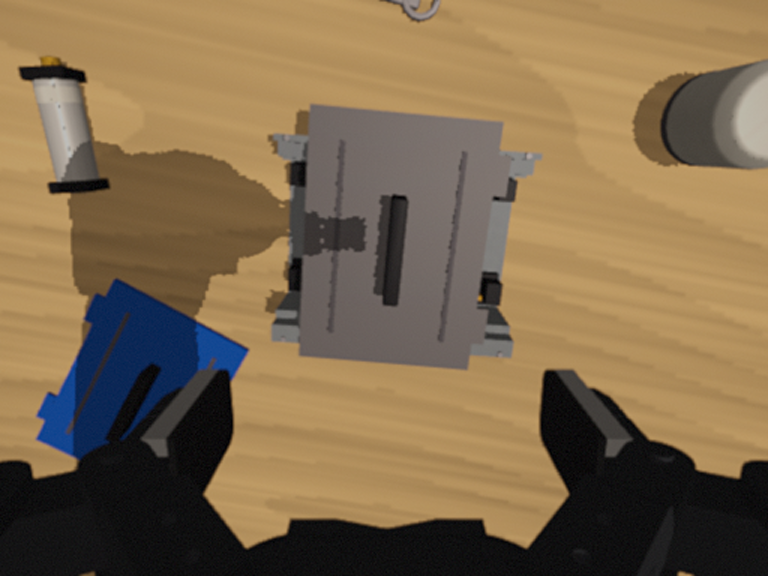

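The lid is at (390,235) and the blue decoy is at lower left. I'll look closer to find the tabs.

```bash

python3 - <<'E'
from h import *
im=cv2.imread('pics/w2.png'); im=cv2.resize(im[80:390,250:560],None,fx=1.9,fy=1.9,interpolation=cv2.INTER_CUBIC)
cv2.imwrite('pics/w2c.png',np.clip((im/255.)**.6*255,0,255).astype(np.uint8))
c=viewer.camera('wrist')
P=[onz(c,(x/1.5,y/1.5),.081) for x,y in ((311,104),(502,122),(468,368),(300,355))]
print(np.round(P,4),sum(P)/4)
a=onz(c,(398/1.5,197/1.5),.109);b=onz(c,(390/1.5,305/1.5),.109)
print(a,b,(a+b)/2,np.degrees(np.arctan2(*(a-b)[1::-1])))
E
```

```text
[[ 0.6209  0.0303  0.081 ]
 [ 0.6355 -0.1065  0.081 ]
 [ 0.4435 -0.1285  0.081 ]
 [ 0.4277  0.0092  0.081 ]] [ 0.53189651 -0.04886162  0.081     ]
[ 0.57155861 -0.04269886  0.109     ] [ 0.49302734 -0.05278326  0.109     ] [ 0.53229297 -0.04774106  0.109     ] 7.317449318867003
```

View pics/w2c.png

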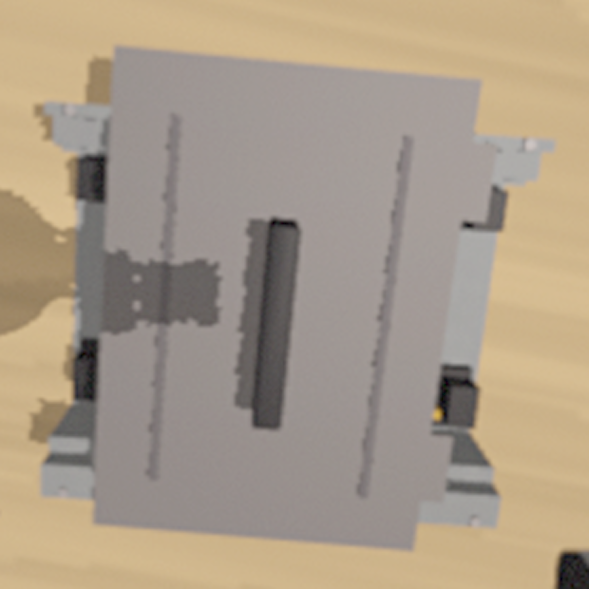

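The tabs are on the lid's right edge, at crop positions (485,170) and (440,470), so lid +x points to world +y. Now I'll grasp the rib.

```bash

python3 - <<'E'
from h import *
plan([.532,-.0485,.084],yaw=6.4)
E
```

```text
shift first(mm) [ -5.3   6.3 210.4] turn [-0.1  0.4  4.7] shift after turn [ -6.3   6.3 210.4]
```

```bash

python3 -m inch '[[[60,0,0,0,-0.1,0.4,4.7],[60,-6.3,6.3,50,0,0,0],[60,0,0,50,0,0,0],[60,0,0,50,0,0,0],[60,0,0,40,0,0,0],[60,0,0,20,0,0,0],[60,0,0,0,0,0,0]]]' 60
python3 -m inch '[[[0,0,0,0,0,0,0],[0,0,0,0,0,0,0],[0,0,0,0,0,0,0],[0,0,0,0,0,0,0],[0,0,0,0,0,0,0],[0,0,0,0,0,0,0]]]' 60
python3 -m inch '[[[0,0,0,-10,0,0,0],[0,0,0,-20,0,0,0],[0,0,0,-30,0,0,0],[0,0,0,-20,0,0,0],[0,0,0,0,0,0,0]]]' 
python3 - <<'E'
from h import *
plan([.45,-.27,.12],yaw=6.4)
E
```

```text
time: 8.48
ee_pos: [0.5307, -0.0487, 0.0832]
tcp_rot: [-179.9, 0.2, 6.3]
wrist_force: [0.8, -0.2, 1.1]
opening: 0.0514
grasp_force: 0.0
time: 9.22
ee_pos: [0.5317, -0.0486, 0.0847]
tcp_rot: [-180.0, 0.0, 6.3]
wrist_force: [0.1, 0.1, -0.1]
opening: -0.0003
grasp_force: 0.0
time: 9.85
ee_pos: [0.5326, -0.0487, 0.1667]
tcp_rot: [180.0, -0.2, 6.3]
wrist_force: [-0.4, -0.3, -0.4]
opening: -0.0002
grasp_force: 0.0
shift first(mm) [-106.5  210.9   46.5] turn [ 0.  -0.2 -0.1] shift after turn [-106.8  210.7   46.7]
```

The fingers closed on nothing, so I'll look again.

```bash

python3 - <<'E'
from h import *
c=viewer.camera('wrist'); t=viewer.camera('side')
im=cv2.cvtColor(np.vstack([c['pixels'],t['pixels'][100:350]]),cv2.COLOR_RGB2BGR); cv2.imwrite('pics/w3.png',im[:600])
for n in('top','side'):
  cc=viewer.camera(n)
  for x in finder.mark_of(n,'lid'): print(n,x['conf'],x['position'],onz(cc,x['position'],.075))
E
```

```text
top 0.86 [302.8, 193.0] [ 0.52763822 -0.04736056  0.075     ]
top 0.69 [215.5, 273.8] [0.32878593 0.16032479 0.075     ]
side 0.84 [165.1, 215.0] [0.31365402 0.10818236 0.075     ]
side 0.67 [254.9, 248.0] [ 0.45301099 -0.06622102  0.075     ]
side 0.55 [279.1, 229.3] [ 0.52326221 -0.04790196  0.075     ]
```

View pics/w3.png

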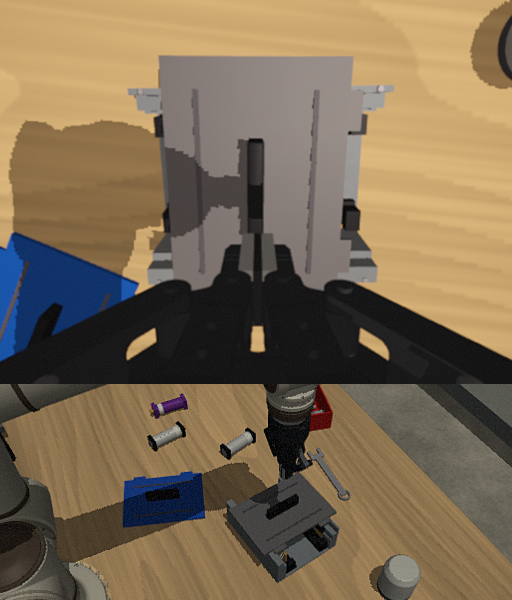

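```bash

python3 - <<'E'
from h import *
s=state()
c=viewer.camera('wrist')
for p in((250,140),(264,140),(264,232),(250,232)): print(p,onz(c,p,.109))
print('tcp px',proj(c,s['ee_pos']), 'pt at lid', proj(c,[.532,-.0485,.109]))
for q in((160,56),(352,56)): print(onz(c,q,.081))
t=viewer.camera('side')
print('side tcp',proj(t,s['ee_pos']))
E
```

```text
{'time': 10.15, 'ee_pos': [0.5313, -0.0486, 0.1637], 'tcp_rot': [-179.9757, 0.0816, 6.2786], 'wrist_force': [-0.1191, -0.4481, -0.6039], 'opening': -0.0, 'grasp_force': 0.0, 'q': [-5.232, 2.243, 3.5994, 91.4411, 0.0075, 168.4894]}
(250, 140) [ 0.57116784 -0.03923549  0.109     ]
(264, 140) [ 0.57220694 -0.04860727  0.109     ]
(264, 232) [ 0.50618681 -0.05627997  0.109     ]
(250, 232) [ 0.50506545 -0.04617912  0.109     ]
tcp px [[257.29546749 225.96072251]] pt at lid [[257.26511679 196.93649294]]
[0.61909195 0.0300739  0.081     ]
[ 0.63398419 -0.10429031  0.081     ]
side tcp [[284.07134089 203.44664053]]
```

```bash

python3 -m inch '[[[60,0,0,0,0,0,0],[60,0,0,0,0,0,0],[60,0,0,0,0,0,0],[60,0,0,20,0,0,0],[60,0,0,40,0,0,0],[60,0,0,20,0,0,0],[60,0,0,0,0,0,0],[60,0,0,0,0,0,0]]]' 60
python3 -m inch '[[[20,0,0,0,0,0,0],[20,0,0,0,0,0,0],[20,0,0,0,0,0,0],[20,0,0,0,0,0,0]]]' 60
python3 - <<'E'
from h import *
c=viewer.camera('wrist'); t=viewer.camera('side'); s=state()
print(proj(t,s['ee_pos']),proj(c,s['ee_pos']))
a=c['pixels'][150:384,100:420]; b=t['pixels'][150:300,200:400]
a=cv2.resize(a,(600,439)); b=cv2.resize(b,(600,450))
im=cv2.resize(cv2.cvtColor(np.hstack([a,b[:439]]),cv2.COLOR_RGB2BGR),(800,293)); cv2.imwrite('pics/w4.png',im)
E
```

```text
time: 11.25
ee_pos: [0.5322, -0.0487, 0.0859]
tcp_rot: [180.0, -0.1, 6.3]
wrist_force: [-0.5, 0.6, 0.1]
opening: 0.0514
grasp_force: 0.0
time: 11.75
ee_pos: [0.5318, -0.0486, 0.0848]
tcp_rot: [-180.0, -0.0, 6.3]
wrist_force: [-0.9, -0.0, -0.5]
opening: 0.0169
grasp_force: 0.0
{'time': 11.85, 'ee_pos': [0.5317, -0.0486, 0.0847], 'tcp_rot': [-179.9907, 0.0022, 6.2815], 'wrist_force': [-0.0714, -0.9578, 1.0059], 'opening': 0.0169, 'grasp_force': 0.0, 'q': [-5.2281, 2.0232, -5.3465, 82.6343, 0.0087, 168.4904]}
[[282.74157057 225.52538503]] [[257.21620254 225.99900621]]
```

View pics/w4.png

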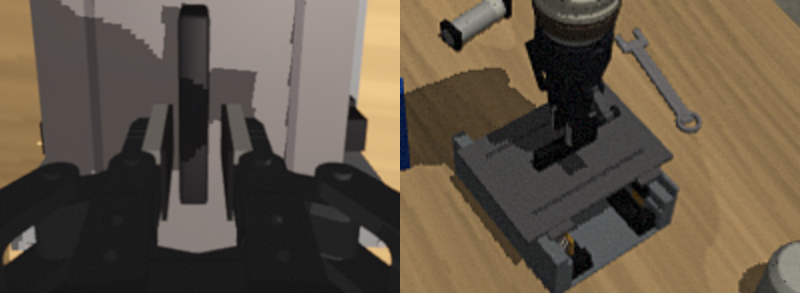

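The rib, at (195,100) in the left part, lies between the pads. I'll close again.

```bash

python3 -m inch '[[[5,0,0,0,0,0,0],[5,0,0,0,0,0,0],[5,0,0,0,0,0,0],[5,0,0,0,0,0,0]]]' 60
python3 - <<'E'
from h import *
c=viewer.camera('wrist'); t=viewer.camera('side'); s=state()
a=c['pixels'][150:384,100:420]; b=t['pixels'][150:300,200:400]
a=cv2.resize(a,(600,439)); b=cv2.resize(b,(600,450))
im=cv2.resize(cv2.cvtColor(np.hstack([a,b[:439]]),cv2.COLOR_RGB2BGR),(800,293)); cv2.imwrite('pics/w5.png',im)
E
```

```text
time: 12.35
ee_pos: [0.5317, -0.0486, 0.0847]
tcp_rot: [-180.0, 0.0, 6.3]
wrist_force: [0.7, 0.3, 0.2]
opening: 0.0044
grasp_force: 0.0
{'time': 12.45, 'ee_pos': [0.5318, -0.0486, 0.0847], 'tcp_rot': [-179.9909, -0.003, 6.2776], 'wrist_force': [-0.0483, -0.6859, 0.8961], 'opening': 0.0042, 'grasp_force': 0.0, 'q': [-5.2306, 2.0212, -5.346, 82.6316, 0.0095, 168.4918]}
```

View pics/w5.png

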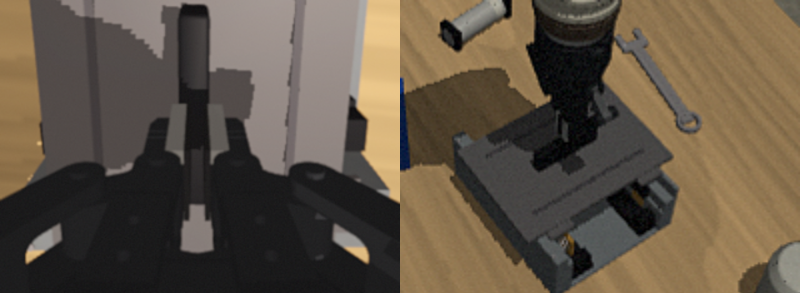

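The pads pass over the rib, so the tips are still too high. I'll open and lower in small steps.

```bash

python3 -m inch '[[[40,0,0,0,0,0,0],[40,0,0,0,0,0,0],[40,0,0,0,0,0,0],[40,0,0,4,0,0,0],[40,0,0,3,0,0,0],[40,0,0,0,0,0,0],[40,0,0,0,0,0,0]]]' 60
python3 -m inch '[[[0,0,0,0,0,0,0],[0,0,0,0,0,0,0],[0,0,0,0,0,0,0],[0,0,0,0,0,0,0],[0,0,0,0,0,0,0]]]' 60
```

```text
time: 13.32
ee_pos: [0.5317, -0.0486, 0.0777]
tcp_rot: [-180.0, 0.0, 6.3]
wrist_force: [-0.9, -1.2, 0.0]
opening: 0.0341
grasp_force: 0.0
time: 13.95
ee_pos: [0.5317, -0.0486, 0.0777]
tcp_rot: [-180.0, 0.0, 6.3]
wrist_force: [0.4, 0.3, 0.3]
opening: 0.0001
grasp_force: 0.0
```

```bash

for i in 1; do
python3 -m inch '[[[40,0,0,0,0,0,0],[40,0,0,0,0,0,0],[40,0,0,0,0,0,0],[40,0,0,2,0,0,0],[40,0,0,2,0,0,0],[40,0,0,0,0,0,0]]]' 60
python3 -m inch '[[[0,0,0,0,0,0,0],[0,0,0,0,0,0,0],[0,0,0,0,0,0,0],[0,0,0,0,0,0,0]]]' 60 | tail -4
done
python3 - <<'E'
from h import *
s=state(); t=viewer.camera('side'); c=viewer.camera('wrist'); p=viewer.camera('top')
b=t['pixels'][150:270,220:340].copy(); cv2.circle(b,tuple(np.int32(proj(t,s['ee_pos'])[0]-[220,150])),1,(255,0,0),-1)
a=c['pixels'][150:384,140:374].copy(); cv2.circle(a,tuple(np.int32(proj(c,s['ee_pos'])[0]-[140,150])),2,(255,0,0),-1)
d=p['pixels'][130:250,240:360].copy(); cv2.circle(d,tuple(np.int32(proj(p,s['ee_pos'])[0]-[240,130])),1,(255,0,0),-1)
im=np.hstack([cv2.resize(x,(390,390),interpolation=cv2.INTER_CUBIC) for x in(a,b)])
im=np.clip((im/255.)**.55*255,0,255).astype(np.uint8)
cv2.imwrite('pics/w6.png',im[:,:,::-1])
E
```

```text
time: 14.7
ee_pos: [0.5316, -0.0486, 0.0734]
tcp_rot: [-180.0, 0.0, 6.3]
wrist_force: [0.8, 0.1, 0.2]
opening: 0.0345
grasp_force: 0.0
tcp_rot: [-180.0, -0.0, 6.3]
wrist_force: [-0.1, 0.9, 3.0]
opening: 0.0002
grasp_force: 1.7
{'time': 15.2, 'ee_pos': [0.5319, -0.0486, 0.074], 'tcp_rot': [-179.9952, -0.0308, 6.278], 'wrist_force': [-0.067, 0.883, 2.9581], 'opening': 0.0002, 'grasp_force': 1.6971, 'q': [-5.2307, 2.115, -6.435, 81.4208, 0.0109, 168.4913]}
```

View pics/w6.png

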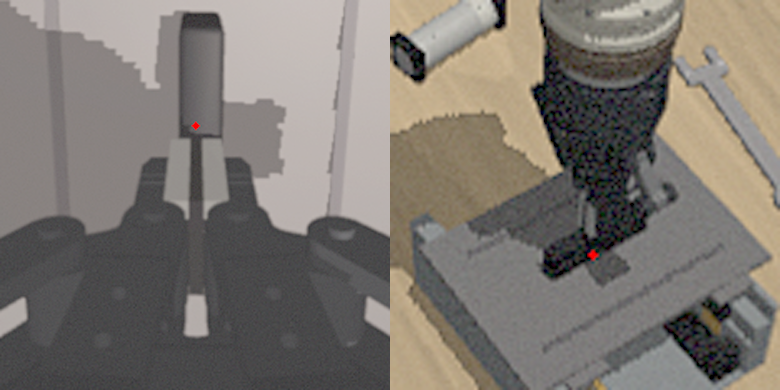

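Contact with the rib top came at TCP z = 0.074, so the tip sits about 35 mm higher than the reported TCP relative to the rib. In the picture the red TCP mark is also ahead of the visible tips at (195,140). I'll go lower by feel.

```bash

python3 -m inch '[[[40,0,0,-2,0,0,0],[40,0,0,0,0,0,0],[40,0,0,0,0,0,0],[40,0,0,8,0,0,0],[40,0,0,6,0,0,0],[40,0,0,4,0,0,0],[40,0,0,0,0,0,0]]]' 60
python3 -m inch '[[[0,0,0,0,0,0,0],[0,0,0,0,0,0,0],[0,0,0,0,0,0,0],[0,0,0,0,0,0,0],[0,0,0,0,0,0,0]]]' 60
```

```text
time: 16.23
ee_pos: [0.5314, -0.0486, 0.0572]
tcp_rot: [-180.0, 0.0, 6.3]
wrist_force: [0.4, -0.2, -0.4]
opening: 0.0343
grasp_force: 0.0
time: 16.85
ee_pos: [0.532, -0.0486, 0.0581]
tcp_rot: [-180.0, -0.0, 6.3]
wrist_force: [-1.5, 0.9, 4.6]
opening: 0.0101
grasp_force: 61.0
```

```bash

python3 -m inch '[[[0,0,0,-5,0,0,0],[0,0,0,-10,0,0,0],[0,0,0,-20,0,0,0],[0,0,0,-25,0,0,0],[0,0,0,0,0,0,0],[0,0,0,0,0,0,0]]]' 60
python3 - <<'E'
from h import *
s=state(); t=viewer.camera('side'); c=viewer.camera('wrist'); p=viewer.camera('top')
a=c['pixels'];b=t['pixels'][100:280,190:370].copy(); cv2.circle(b,tuple(np.int32(proj(t,s['ee_pos'])[0]-[190,100])),1,(255,0,0),-1)
d=p['pixels'][100:280,210:390]
im=np.hstack([cv2.resize(x,(400,400),interpolation=cv2.INTER_CUBIC) for x in(a,b)])
im=np.clip((im/255.)**.55*255,0,255).astype(np.uint8)
cv2.imwrite('pics/w7.png',im[:,:,::-1])
E
```

```text
time: 17.6
ee_pos: [0.5315, -0.0486, 0.1168]
tcp_rot: [-180.0, 0.1, 6.3]
wrist_force: [0.5, 0.8, -3.0]
opening: 0.0105
grasp_force: 60.1
{'time': 17.6, 'ee_pos': [0.5315, -0.0486, 0.1168], 'tcp_rot': [-179.9807, 0.0547, 6.2769], 'wrist_force': [0.4742, 0.7719, -2.9614], 'opening': 0.0105, 'grasp_force': 60.1219, 'q': [-5.2317, 1.9227, -1.9112, 86.2235, 0.008, 168.4914]}
```

View pics/w7.png

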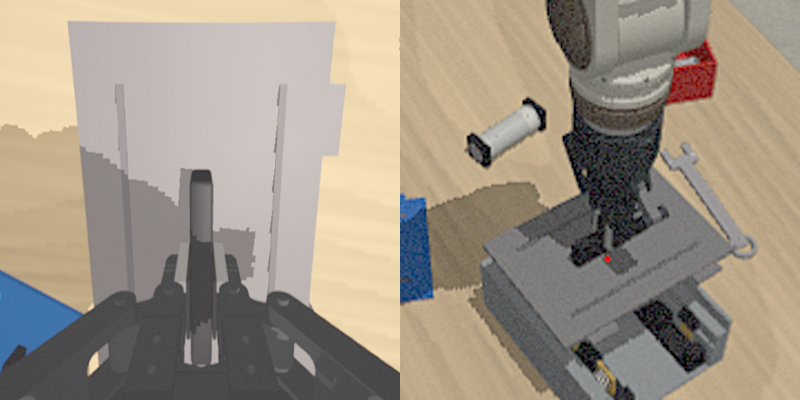

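The lid is held. The left picture shows the panel with its right-hand tab at (335,120), and the side view shows it clear of the carrier. Next I'll carry it to the free bench on the right and lower it.

```bash

python3 -m inch '[[[0,-18,35,0,0,0,0],[0,-18,35,0,0,0,0],[0,-18,35,0,0,0,0],[0,-18,35,0,0,0,0],[0,-18,35,0,0,0,0],[0,-18,36,0,0,0,0],[0,0,0,0,0,0,0]]]' 60
python3 -m inch '[[[0,0,0,30,0,0,0],[0,0,0,30,0,0,0],[0,0,0,25,0,0,0],[0,0,0,15,0,0,0],[0,0,0,8,0,0,0],[0,0,0,4,0,0,0],[0,0,0,0,0,0,0]]]' 60
```

```text
time: 18.62
ee_pos: [0.4462, -0.272, 0.1168]
tcp_rot: [-180.0, 0.1, 6.1]
wrist_force: [0.2, 0.1, -2.7]
opening: 0.0105
grasp_force: 60.1
time: 19.5
ee_pos: [0.4477, -0.2703, 0.0061]
tcp_rot: [180.0, -0.0, 6.3]
wrist_force: [-0.4, -0.2, -3.3]
opening: 0.0105
grasp_force: 60.0
```

```bash

python3 -m inch '[[[0,0,0,5,0,0,0],[0,0,0,4,0,0,0],[0,0,0,3,0,0,0],[0,0,0,0,0,0,0]]]' 60
python3 -m inch '[[[0,0,0,3,0,0,0],[0,0,0,0,0,0,0]]]' 60
python3 -m inch '[[[0,0,0,3,0,0,0],[0,0,0,0,0,0,0]]]' 60
```

```text
time: 20.0
ee_pos: [0.4473, -0.27, -0.0067]
tcp_rot: [-180.0, 0.0, 6.3]
wrist_force: [-0.6, -0.0, -1.9]
opening: 0.0104
grasp_force: 60.0
time: 20.25
ee_pos: [0.4473, -0.2701, -0.0096]
tcp_rot: [-180.0, 0.0, 6.3]
wrist_force: [0.9, -0.7, -2.6]
opening: 0.011
grasp_force: 60.0
time: 20.5
ee_pos: [0.4473, -0.2701, -0.0126]
tcp_rot: [-180.0, 0.0, 6.3]
wrist_force: [0.2, 0.2, -2.0]
opening: 0.0104
grasp_force: 60.0
```

```bash

python3 -m inch '[[[0,0,0,2,0,0,0],[0,0,0,0,0,0,0]]]' 60 | grep -E 'pos|wrist'
python3 -m inch '[[[0,0,0,2,0,0,0],[0,0,0,0,0,0,0]]]' 60| grep -E 'pos|wrist'
python3 -m inch '[[[0,0,0,1.5,0,0,0],[0,0,0,0,0,0,0]]]' 60| grep -E 'pos|wrist'
python3 -m inch '[[[0,0,0,1,0,0,0],[0,0,0,0,0,0,0]]]' 60| grep -E 'pos|wrist'
```

```text
ee_pos: [0.4474, -0.2701, -0.0145]
wrist_force: [0.2, 0.4, -2.4]
ee_pos: [0.4474, -0.2701, -0.0165]
wrist_force: [-0.5, 0.3, -2.5]
ee_pos: [0.4476, -0.2702, -0.0169]
wrist_force: [-3.1, 0.6, 5.9]
ee_pos: [0.4476, -0.2703, -0.0169]
wrist_force: [-7.8, 4.0, 15.6]
```

The lid touched down at TCP −0.017, exactly as expected. The real fingertips therefore sit 35 mm behind the reported TCP, and I'll account for that from here. Releasing.

```bash

python3 -m inch '[[[0,0,0,-2,0,0,0],[50,0,0,0,0,0,0],[50,0,0,0,0,0,0],[50,0,0,0,0,0,0],[50,0,0,-30,0,0,0],[50,0,0,-50,0,0,0],[100,0,0,-60,0,0,0],[100,0,0,-60,0,0,0]]]' 60
python3 -m inch '[[[100,0,0,-60,0,0,0],[100,0,0,-60,0,0,0],[100,0,0,0,0,0,0]]]' 60
python3 - <<'E'
from h import *
for n in('top','side','wrist'):
  cc=viewer.camera(n)
  zs=dict(lid=0,cell1=.017,cell1_nub=.017)
  for th in ('lid','cell1','cell1_nub','bay1','bay1_contact','spring1','tab_slot','carrier'):
    z=zs.get(th,.063 if th=='tab_slot' else .031 if th!='carrier' else 0)
    for x in finder.mark_of(n,th): 
      if x['conf']>.4: print(n,th,round(x['conf'],2),np.round(x['position'],1),np.round(onz(cc,x['position'],z)[:2],4))
cc=viewer.camera('top'); im=cv2.cvtColor(cc['pixels'][110:270,70:410],cv2.COLOR_RGB2BGR)
cv2.imwrite('pics/t8.png',cv2.resize(im,None,fx=2.35,fy=2.35,interpolation=cv2.INTER_CUBIC))
E
```

```text
time: 22.5
ee_pos: [0.4472, -0.27, 0.1849]
tcp_rot: [-180.0, -0.0, 6.3]
wrist_force: [1.0, -0.6, -0.9]
opening: 0.0766
grasp_force: 0.0
time: 22.88
ee_pos: [0.4486, -0.2709, 0.3082]
tcp_rot: [179.7, -0.4, 6.3]
wrist_force: [0.5, -0.3, -1.2]
opening: 0.0853
grasp_force: 0.0
top lid 0.79 [216.9 274.8] [0.3193 0.1619]
top lid 0.59 [383.  226.4] [ 0.4511 -0.2721]
top lid 0.57 [298.8 191.3] [ 0.5396 -0.0468]
top cell1 0.89 [188.3 179. ] [0.5637 0.2408]
top cell1 0.61 [141.9 240.3] [0.4036 0.3549]
top cell1 0.59 [100.8 223.8] [0.4429 0.4645]
top cell1_nub 0.84 [185.3 159.9] [0.6134 0.2504]
top cell1_nub 0.42 [304.3 192.5] [ 0.5349 -0.059 ]
top bay1 0.96 [299.2 195.4] [ 0.5258 -0.0441]
top bay1 0.82 [326.4 190.9] [ 0.5388 -0.114 ]
top bay1 0.71 [274.6 193.1] [0.5304 0.0187]
top bay1 0.44 [299.5 171.3] [ 0.5878 -0.0444]
top bay1_contact 0.89 [322.4 167.4] [ 0.5993 -0.1035]Traceback (most recent call last):
  File "<stdin>", line 7, in <module>
ValueError: it knows: bay, bay1_contact, bay2_contact, bay3_contact, carrier, cell, cell1_nub, cell2_nub, cell3_nub, cell4_nub, lid, lid_seat, oil_filter, spanner, tab_slot
```

```bash

python3 -m inch '[[[100,19,-42,0,0,0,0],[100,19,-42,0,0,0,0],[100,19,-42,0,0,0,0],[100,19,-42,0,0,0,0],[100,18,-43,0,0,0,0],[100,0,0,0,0,0,0]]]' | head -3
cat > car.py <<'E'
from h import *
from scipy.optimize import least_squares
def marks(cams=('top','side','wrist'),extra=()):
    out=[]
    for n in cams:
        c=viewer.camera(n)
        for th in ('carrier','bay1','bay1_contact','tab_slot','lid_seat')+tuple(extra):
            for x in finder.mark_of(n,th):
                if x['conf']>.4: out.append((n,c,th,x['position'],x['conf']))
    return out
M={'carrier':[[0,0,0]],'tab_slot':[[-77,0,63.5]],'lid_seat':[[-4,0,58]],'bay1':[[0,k,31] for k in(-62,0,62)],'bay1_contact':[[53,k,31] for k in(-62,0,62)]}
def fit(mk,p0=(.535,-.051,6)):
    def W(p,X): a=np.radians(p[2]); X=np.array(X)/1e3; return np.array([p[0]+X[0]*np.cos(a)-X[1]*np.sin(a),p[1]+X[0]*np.sin(a)+X[1]*np.cos(a),X[2]])
    def res(p,full=False):
        r=[]
        for n,c,th,px,cf in mk:
            if th not in M: continue
            d=[proj(c,W(p,X))[0]-px for X in M[th]]; d=d[np.argmin([np.hypot(*e) for e in d])]
            r.append(d)
        return r if full else np.ravel(r)
    s=least_squares(res,p0,loss='soft_l1',f_scale=2,x_scale=[.01,.01,1]); return s.x,res(s.x,True)
E
python3 - <<'E'
from car import *
s=state()
mk=marks(); p,r=fit(mk); print(p)
for m,e in zip(mk,r): print(m[0],m[2],round(m[4],2),np.round(m[3],0),np.round(e,1))
for n in('top','side','wrist'):
    q,_=fit([m for m in mk if m[0]==n],p); print(n,q)
c=mk[-1][1]; im=c['pixels'].copy()
a=np.radians(p[2])
for L in M.values():
  for X in L:
    X=np.array(X)/1e3; w=[p[0]+X[0]*np.cos(a)-X[1]*np.sin(a),p[1]+X[0]*np.sin(a)+X[1]*np.cos(a),X[2]]
    cv2.circle(im,tuple(np.int32(proj(c,w)[0])),2,(255,0,0),-1)
im=np.clip((cv2.resize(im,(768,576))/255.)**.7*255,0,255).astype(np.uint8); cv2.imwrite('pics/w8.png',im[:,:,::-1])
E
```

```text
time: 23.92
ee_pos: [0.518, -0.0477, 0.3019]
tcp_rot: [-179.9, 0.1, 6.5]
{'time': 23.925, 'ee_pos': [0.518, -0.0477, 0.3019], 'tcp_rot': [-179.9473, 0.1117, 6.4961], 'wrist_force': [-0.8572, 0.0248, -0.2849], 'opening': 0.0855, 'grasp_force': 0.0, 'q': [-5.2742, 4.9387, 22.1251, 107.3065, 0.0288, 168.2298]}
[ 0.53652116 -0.0498088   6.00661831]
top carrier 0.95 [299. 193.] [ 0.7 -0.5]
top bay1 0.62 [328. 189.] [-2.5  0.4]
top bay1 0.57 [302. 196.] [-0.4 -4.2]
top bay1 0.55 [276. 191.] [1.7 2.4]
top bay1_contact 0.74 [323. 169.] [0.1 0.1]
top bay1_contact 0.43 [266. 120.] [ 9.2 52.5]
top tab_slot 0.61 [307. 220.] [-0.4  1.1]
top lid_seat 0.82 [304. 195.] [-1.5 -3.7]
side bay1 0.82 [301. 257.] [-1.   1.2]
side bay1 0.8 [270. 218.] [-1.2  2.8]
side bay1 0.57 [284. 242.] [-0.1 -3. ]
side bay1_contact 0.89 [317. 249.] [ 1.4 -2.4]
side bay1_contact 0.54 [254. 251.] [ 32.1 -40.4]
side tab_slot 0.74 [254. 248.] [ 1.5 -1.7]
side lid_seat 0.6 [284. 233.] [-0.8 -0.1]
wrist carrier 0.9 [260. 133.] [-1.4  1.9]
wrist bay1 0.78 [208. 139.] [ 2.3 -1.7]
wrist bay1 0.73 [257. 138.] [ 1.5 -0.6]
wrist bay1 0.66 [307. 136.] [-1.2  1.2]
wrist bay1_contact 0.79 [311.  94.] [-3.   0.7]
wrist tab_slot 0.61 [257. 201.] [ 1.1 -0.4]
wrist lid_seat 0.67 [257. 143.] [1.  0.3]
top [ 0.53746848 -0.04962458  5.14357541]
side [ 0.53387938 -0.05245244  6.4964601 ]
wrist [ 0.53676982 -0.04946184  6.09735089]
```

View pics/w8.png

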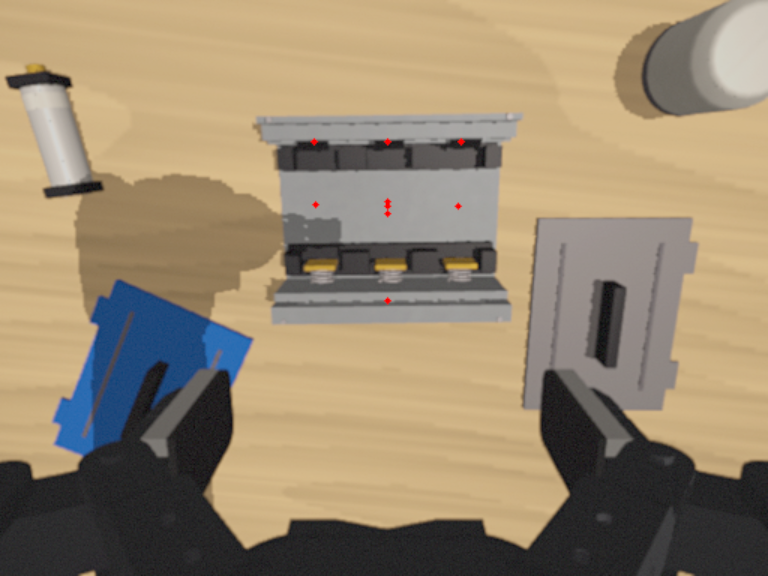

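The carrier fit is good: the red points sit on the bays and noses, for example (388,205). The lid lies flat on the right at (605,310). Tool yaw 6° would leave j6's range over the cells, so I'll half-turn the tool and then go to the near cell.

```bash

python3 -m inch '[[[100,0,0,0,0,0,-10.4],[100,0,0,0,0,0,-10.4],[100,0,0,0,0,0,-10.4],[100,0,0,0,0,0,-10.4],[100,0,0,0,0,0,-10.4],[100,0,0,0,0,0,-10.4],[100,0,0,0,0,0,-10.4],[100,0,0,0,0,0,-10.4]]]'|sed -n 2,3p
python3 -m inch '[[[100,0,0,0,0,0,-10.4],[100,0,0,0,0,0,-10.4],[100,0,0,0,0,0,-10.4],[100,0,0,0,0,0,-10.4],[100,0,0,0,0,0,-10.4],[100,0,0,0,0,0,-10.4],[100,0,0,0,0,0,-10.4],[100,0,0,0,0,0,-10.4]]]'|sed -n 2,3p
python3 - <<'E'
from h import *
state(); plan([.53,.24,.25],yaw=-170)
E
```

```text
ee_pos: [0.5178, -0.0501, 0.3032]
tcp_rot: [-180.0, -0.0, 89.8]
ee_pos: [0.5178, -0.0502, 0.3032]
tcp_rot: [180.0, -0.0, 173.0]
{'time': 26.825, 'ee_pos': [0.5178, -0.0502, 0.3032], 'tcp_rot': [179.9939, -0.0055, 173.031], 'wrist_force': [0.5727, -0.0024, -0.4422], 'opening': 0.0854, 'grasp_force': 0.0, 'q': [-5.5359, 4.8878, 22.2177, 107.3352, 0.0062, 1.4332]}
shift first(mm) [ 23.1 289.5  53.2] turn [  0.  -0. -17.] shift after turn [-62.4 283.6  53.2]
```

```bash

python3 -m inch '[[[100,3.8,48.2,8.9,0,0,0],[100,3.8,48.2,8.9,0,0,0],[100,3.8,48.2,8.9,0,0,0],[100,3.8,48.2,8.9,0,0,0],[100,3.8,48.2,8.9,0,0,0],[100,3.8,48.2,8.9,0,0,0],[100,0,0,0,0,0,-8.5],[100,0,0,0,0,0,-8.5]]]'|sed -n 2,3p
cat > cell.py <<'E'
from h import *
from scipy.optimize import minimize
def rect(p,z=.017,hl=.053,hw=.017):
    a=np.radians(p[2]);ca,sa=np.cos(a),np.sin(a)
    return [[p[0]+x*ca-y*sa,p[1]+x*sa+y*ca,z] for x,y in((hl,hw),(hl,-hw),(-hl,-hw),(-hl,hw))]
def look(n='wrist',near=None,z0=0):
    c=viewer.camera(n)
    nub=[x for x in finder.mark_of(n,'cell1_nub') if x['conf']>.25]
    N=[onz(c,x['position'],.017+z0)[:2] for x in nub]; print('nubs',np.round(N,4).tolist(),[round(x['conf'],2) for x in nub])
    for x in finder.outline_of(n,'cell1'):
        if x['conf']<.3: continue
        cs,_=cv2.findContours(x['pixels'].astype(np.uint8),0,1); k=max(cs,key=cv2.contourArea)
        q=cv2.minAreaRect(k); b=cv2.boxPoints(q)
        rgb=np.median(c['pixels'][x['pixels']],axis=0)
        W=np.array([onz(c,px,.017+z0)[:2] for px in b]); e=[W[1]-W[0],W[2]-W[1]]; L=max(e,key=np.linalg.norm)
        y=np.degrees(np.arctan2(L[1],L[0])); y=(y+90)%180-90
        print('cell',round(x['conf'],2),'rgb',rgb,'ctr',np.round(W.mean(0),4),'yaw',round(y,1),'LxW',np.round([np.linalg.norm(v) for v in e],3),'px',np.round(x['extent']))
    for x in finder.mark_of(n,'cell1'): print('mark',round(x['conf'],2),np.round(onz(c,x['position'],.017+z0)[:2],4))
    return c
E
python3 - <<'E'
from cell import *
state(); look(); look('top')
E
```

```text
ee_pos: [0.5318, 0.2405, 0.2493]
tcp_rot: [-180.0, -0.0, -170.0]
{'time': 27.825, 'ee_pos': [0.5318, 0.2405, 0.2493], 'tcp_rot': [-179.994, -0.0473, -169.9541], 'wrist_force': [0.4956, 0.2323, 0.0497], 'opening': 0.0855, 'grasp_force': 0.0, 'q': [24.3262, 11.4998, 23.3699, 101.9175, 0.0059, 14.2802]}
nubs [[0.6139, 0.2527]] [0.86]
cell 0.94 rgb [137.  127.5 119. ] ctr [0.5649 0.2375] yaw 14.9 LxW [0.034 0.109] px [252. 178.  37.  88.]
cell 0.9 rgb [84.  77.5 72. ] ctr [0.4036 0.3529] yaw 5.2 LxW [0.111 0.044] px [378.  59.  50. 108.]
cell 0.9 rgb [50. 18. 57.] ctr [0.4494 0.4628] yaw -4.4 LxW [0.11  0.052] px [459. 118.  76.  96.]
mark 0.95 [0.5634 0.2401]
mark 0.72 [0.4473 0.4633]
mark 0.65 [0.4079 0.3542]
mark 0.26 [0.5862 0.0077]
nubs [] []
cell 0.75 rgb [158. 151. 140.] ctr [0.5422 0.2327] yaw 13.9 LxW [0.032 0.059] px [193. 187.  13.  22.]
mark 0.86 [0.5752 0.2363]
```

```bash

python3 - <<'E'
from cell import *
plan([.5635,.239,-.031],yaw=-165.4)
E
```

```text
shift first(mm) [-30.9  -5.7 280.9] turn [ 0.  0. -5.] shift after turn [-30.3  -8.3 280.9]
```

```bash

python3 -m inch '[[[75,0,0,0,0,0,-5],[75,-15,-4,50,0,0,0],[75,-15.3,-4.3,55,0,0,0],[75,0,0,55,0,0,0],[75,0,0,50,0,0,0],[75,0,0,40,0,0,0],[75,0,0,20,0,0,0],[75,0,0,0,0,0,0]]]' 60 |sed -n 2,4p
python3 -m inch '[[[75,0,0,6,0,0,0],[75,0,0,5,0,0,0],[75,0,0,0,0,0,0],[20,0,0,0,0,0,0],[20,0,0,0,0,0,0],[20,0,0,0,0,0,0],[20,0,0,0,0,0,0],[20,0,0,0,0,0,0]]]' 60
python3 -m inch '[[[20,0,0,-5,0,0,0],[20,0,0,-20,0,0,0],[20,0,0,-40,0,0,0],[20,0,0,-40,0,0,0],[20,0,0,0,0,0,0]]]' 60
```

```text
ee_pos: [0.5629, 0.2389, -0.0209]
tcp_rot: [-180.0, -0.1, -165.4]
wrist_force: [0.1, 0.8, 0.4]
time: 30.22
ee_pos: [0.5639, 0.2393, -0.0305]
tcp_rot: [180.0, 0.1, -165.3]
wrist_force: [-0.6, -0.9, 6.1]
opening: 0.0299
grasp_force: 59.8
time: 30.85
ee_pos: [0.5654, 0.2401, 0.0788]
tcp_rot: [179.9, 0.4, -165.3]
wrist_force: [-0.2, 0.5, -2.4]
opening: 0.0302
grasp_force: 59.5
```

The cell is held, with its origin 47.5 mm behind the reported TCP. I'll write a waypoint helper and plan the insertion into bay 3.

```bash
cat > ins.py <<'E'
from h import *
CX,CY,CA=.5365,-.0498,6.0
RC=Ro.from_euler('z',CA,degrees=True)
def pose(x,y,z,th,off=47.5,dx=0,flip=1):
    Rc=RC*Ro.from_euler('y',-th)
    R=Rc*Ro.from_euler('z',180 if flip else 0,degrees=True)*Ro.from_euler('x',180,degrees=True)
    p=np.array([CX,CY,0])+RC.apply(np.array([x,y,z])/1e3)+R.apply([dx/1e3,0,off/1e3])
    return p,R
def where(off=47.5,flip=1):
    s=bot.get_obs(); R=Ro.from_euler('xyz',s['tcp_rot'],degrees=True); p=np.array(s['ee_pos'])-R.apply([0,0,off/1e3])
    Rc=RC.inv()*R*Ro.from_euler('x',180,degrees=True)*Ro.from_euler('z',180 if flip else 0,degrees=True)
    print('obj in carrier',np.round(RC.inv().apply(p-[CX,CY,0])*1e3,1),'eul zyx',np.round(Rc.as_euler('ZYX'),3),'F',np.round(RC.inv().apply(s['wrist_force']),1),'open',round(s['opening'],4),'grip',round(s['grasp_force'],1))
def way(P,**k):
    s=bot.get_obs(); p0=np.array(s['ee_pos']);R0=Ro.from_euler('xyz',s['tcp_rot'],degrees=True)
    for w in P:
        p,R=pose(*w,**k); print(w,'shift',np.round(R0.inv().apply(p-p0)*1e3,1),'turn',np.round((R0.inv()*R).as_rotvec(degrees=True),1)); p0,R0=p,R
E
python3 - <<'E'
from ins import *
where()
way([(5,62,128,0),(5,62,110,.5),(5,62,58,.5),(4,62,55,.5),(0,62,50,.36),(-4,62,44.5,.25),(-7,62,40,.15),(-7.5,62,35,.07),(-7.5,62,31,0)])
E
```

```text
obj in carrier [ 58.8 285.2 126.3] eul zyx [ 0.152 -0.007  0.001] F [-0.1  0.5 -2.4] open 0.0302 grip 59.5
(5, 62, 128, 0) shift [  87.1 -212.6   -2.5] turn [0.1 0.4 8.7]
(5, 62, 110, 0.5) shift [-22.8  -0.   12.2] turn [ -0.  -28.6  -0. ]
(5, 62, 58, 0.5) shift [24.9 -0.  45.6] turn [0. 0. 0.]
(4, 62, 55, 0.5) shift [2.3 0.  2.2] turn [0. 0. 0.]
(0, 62, 50, 0.36) shift [12.5  0.   2. ] turn [0. 8. 0.]
(-4, 62, 44.5, 0.25) shift [10.9 -0.   3.5] turn [0.  6.3 0. ]
(-7, 62, 40, 0.15) shift [ 8.8 -0.   3.4] turn [0.  5.7 0. ]
(-7.5, 62, 35, 0.07) shift [5.  0.  4.7] turn [0.  4.6 0. ]
(-7.5, 62, 31, 0) shift [ 3.6 -0.   3.9] turn [0. 4. 0.]
```

```bash

python3 -m inch '[[[20,17.4,-42.5,-0.5,0,0,0],[20,17.4,-42.5,-0.5,0,0,0],[20,17.4,-42.5,-0.5,0,0,0],[20,17.4,-42.5,-0.5,0,0,0],[20,17.5,-42.6,-0.5,0,0,4.3],[20,0,0,0,0,0.4,4.4],[20,0,0,0,0,0,0]]]' 60 |sed -n 2,3p
python3 -m inch '[[[20,-8,0,2,0,-9.5,0],[20,-7.6,0,4,0,-9.5,0],[20,-7.6,0,6,0,-9.6,0],[20,0,0,0,0,0,0],[20,0,0,0,0,0,0]]]' 60 
python3 - <<'E'
from ins import *
where()
way([(5,62,70,.5),(5,62,58,.5)])
c=viewer.camera('side'); b=c['pixels'][120:300,200:380]; a=viewer.camera('top')['pixels'][130:250,240:360]
im=np.hstack([cv2.resize(x,(400,400),interpolation=cv2.INTER_CUBIC) for x in(a,b)]); cv2.imwrite('pics/s9.png',np.clip((im/255.)**.6*255,0,255).astype(np.uint8)[:,:,::-1])
E
```

```text
ee_pos: [0.5328, 0.0111, 0.076]
tcp_rot: [180.0, -0.4, -174.0]
time: 32.35
ee_pos: [0.5593, 0.0145, 0.0704]
tcp_rot: [-179.9, 28.2, -173.9]
wrist_force: [0.3, 0.2, -1.1]
opening: 0.0304
grasp_force: 59.9
obj in carrier [  7.   61.6 112.3] eul zyx [ 0.001 -0.492 -0.001] F [ 0.3  0.2 -1.1] open 0.0304 grip 59.9
(5, 62, 70, 0.5) shift [21.4  0.5 36.3] turn [-0.  -0.4  0.1]
(5, 62, 58, 0.5) shift [ 5.8 -0.  10.5] turn [0. 0. 0.]
```

View pics/s9.png

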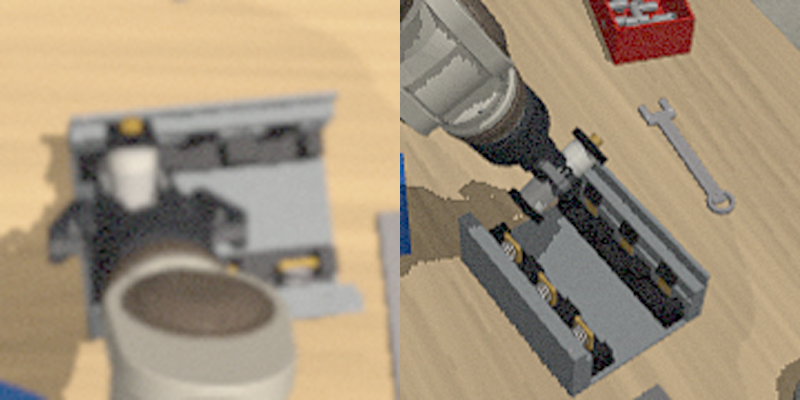

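The cell is held tilted nub-up over bay 3, with its nub at (133,125) left and (597,138) right. I'll triangulate the nub and cell centre to confirm the offset in the grip.

```bash
cat >> ins.py <<'E'
def check(zc=None):
    P={}
    for n in('top','side','wrist'):
        c=viewer.camera(n)
        for th in('cell1','cell1_nub'):
            P.setdefault(th,[]).append([(c,x['position'],n,x['conf']) for x in finder.mark_of(n,th)])
    return P
def near(th,guess,P,tol=25):
    g=np.array([CX,CY,0])+RC.apply(np.array(guess)/1e3); o=[]
    for L in P[th]:
        L=[l for l in L if np.hypot(*(proj(l[0],g)[0]-l[1]))<tol]
        if L: l=min(L,key=lambda l:np.hypot(*(proj(l[0],g)[0]-l[1]))); o.append(l)
    print(th,[(l[2],round(l[3],2)) for l in o], end=' ')
    if len(o)>1:
        X=tri([(l[0],l[1]) for l in o]); print(np.round(RC.inv().apply(X-[CX,CY,0])*1e3,1))
    else: print()
E
python3 - <<'E'
from ins import *
P=check(); near('cell1',(7,62,112),P); near('cell1_nub',(7+46.5,62,112+25),P)
E
```

```text
cell1 [('top', 0.86), ('side', 0.91), ('wrist', 0.94)] [  7.3  60.  111.4]
cell1_nub [('top', 0.77), ('side', 0.69)] [ 49.1  54.5 140.8]
```

```bash

python3 -m inch '[[[20,7,0,12,0,-0.4,0],[20,7,0.3,12,0,0,0],[20,7.4,0,12.3,0,0,0],[20,0,0,0,0,0,0]]]' 60 |sed -n 4,6p
python3 -m inch '[[[20,2.9,0,5.2,0,0,0],[20,2.9,0,5.3,0,0,0],[20,0,0,0,0,0,0]]]' 60 |sed -n 4,6p
python3 - <<'E'
from ins import *
where()
way([(4,62,55,.5),(0,62,50,.36),(-4,62,44.5,.25),(-7,62,40,.15),(-7.5,62,35,.07),(-7.5,62,31,0)])
E
```

```text
wrist_force: [-0.2, -0.3, -2.4]
opening: 0.0302
grasp_force: 59.9
wrist_force: [-0.5, 0.1, -1.1]
opening: 0.03
grasp_force: 59.9
obj in carrier [ 3.7 61.7 55.3] eul zyx [-0.    -0.498 -0.   ] F [-0.4  0.1 -1.1] open 0.03 grip 59.9
(4, 62, 55, 0.5) shift [-0.2  0.4  0.4] turn [-0.  -0.1 -0. ]
(0, 62, 50, 0.36) shift [12.5  0.   2. ] turn [0. 8. 0.]
(-4, 62, 44.5, 0.25) shift [10.9 -0.   3.5] turn [0.  6.3 0. ]
(-7, 62, 40, 0.15) shift [ 8.8 -0.   3.4] turn [0.  5.7 0. ]
(-7.5, 62, 35, 0.07) shift [5.  0.  4.7] turn [0.  4.6 0. ]
(-7.5, 62, 31, 0) shift [ 3.6 -0.   3.9] turn [0. 4. 0.]
```

```bash

python3 -m inch '[[[20,6.2,0,1,0,4,0],[20,6.2,0,1,0,4,0],[20,0,0,0,0,0,0]]]' 60 |sed -n 4,6p
python3 - <<'E'
from ins import *
where()
E
python3 -m inch '[[[20,5.4,0,1.7,0,3.2,0],[20,5.5,0,1.8,0,3.1,0],[20,0,0,0,0,0,0]]]' 60 |sed -n 4,6p
python3 - <<'E'
from ins import *
where()
way([(-7,62,40,.15),(-7.5,62,35,.07),(-7.5,62,31,0)])
E
```

```text
wrist_force: [3.2, -0.1, 0.0]
opening: 0.03
grasp_force: 59.8
obj in carrier [ 1.2 61.6 52.2] eul zyx [-0.    -0.361 -0.   ] F [ 3.2 -0.4  0. ] open 0.03 grip 59.8
wrist_force: [4.4, -0.0, -0.8]
opening: 0.0302
grasp_force: 59.8
obj in carrier [-3.3 61.5 46.5] eul zyx [-0.    -0.252 -0.   ] F [ 4.4 -0.5 -0.8] open 0.0302 grip 59.8
(-7, 62, 40, 0.15) shift [10.   0.5  5.1] turn [-0.   5.9 -0. ]
(-7.5, 62, 35, 0.07) shift [5.  0.  4.7] turn [0.  4.6 0. ]
(-7.5, 62, 31, 0) shift [ 3.6 -0.   3.9] turn [0. 4. 0.]
```

The spring is compressing at 4.4 N, as expected.

```bash

python3 -m inch '[[[20,5,0.3,2.5,0,2.9,0],[20,5.3,0,2.5,0,3,0],[20,0,0,0,0,0,0]]]' 60 |sed -n 4,6p
python3 - <<'E'
from ins import *
where()
E
python3 -m inch '[[[20,2.5,0,2.4,0,2.3,0],[20,2.5,0,2.3,0,2.3,0],[20,0,0,0,0,0,0]]]' 60 |sed -n 4,6p
python3 - <<'E'
from ins import *
where()
way([(-7.5,62,31,0)])
E
```

```text
wrist_force: [3.0, -1.5, 3.0]
opening: 0.0303
grasp_force: 60.2
obj in carrier [-7.7 61.7 40.4] eul zyx [-0.    -0.149 -0.001] F [ 2.9 -1.9  3. ] open 0.0303 grip 60.2
wrist_force: [6.3, -0.7, 1.4]
opening: 0.0302
grasp_force: 60.2
obj in carrier [-8.  61.7 35.4] eul zyx [-0.    -0.07  -0.001] F [ 6.2 -1.4  1.4] open 0.0302 grip 60.2
(-7.5, 62, 31, 0) shift [3.1 0.3 4.3] turn [-0.  4. -0.]
```

```bash

python3 -m inch '[[[20,1.5,0,2,0,2,0],[20,1.6,0,2,0,2,0],[20,0,0,0,0,0,0],[20,0,0,0,0,0,0]]]' 60 |sed -n 4,6p
python3 - <<'E'
from ins import *
where()
P=check(); near('cell1',(-7,62,31),P); near('cell1_nub',(46,62,31),P)
E
```

```text
wrist_force: [5.9, 0.1, -0.8]
opening: 0.0301
grasp_force: 60.3
obj in carrier [-8.  61.9 31.1] eul zyx [-0.  0. -0.] F [ 5.8 -0.6 -0.8] open 0.0301 grip 60.3
cell1 [('side', 0.55), ('wrist', 0.82)] [-8.4 61.8 34.1]
cell1_nub [('side', 0.7)]
```

```bash

python3 -m inch '[[[20,-3,0,0,0,0,0],[20,-3,0,0,0,0,0],[20,-1,0,0,0,0,0],[20,0,0,0,0,0,0]]]' 60 |sed -n 4,6p
python3 - <<'E'
from ins import *
where()
E
python3 -m inch '[[[55,0,0,0,0,0,0],[55,0,0,0,0,0,0],[55,0,0,0,0,0,0],[55,0,0,0,0,0,0]]]' 60 |sed -n 4,6p
python3 -m inch '[[[55,0,0,-20,0,0,0],[55,0,0,-30,0,0,0],[55,0,0,-50,0,0,0],[55,0,0,-60,0,0,0],[100,0,0,-60,0,0,0],[100,0,0,0,0,0,0]]]' 60 |sed -n 2,4p
python3 - <<'E'
from ins import *
P=check(); near('cell1',(0,62,31),P); near('cell1_nub',(53,62,31),P)
from cell import look
look('side'); look('wrist')
E
```

```text
wrist_force: [-3.7, -0.3, 6.7]
opening: 0.0303
grasp_force: 60.9
obj in carrier [-2.6 62.  31. ] eul zyx [-0.     0.005 -0.   ] F [-3.7  0.1  6.7] open 0.0303 grip 60.9
wrist_force: [0.8, -0.4, 0.6]
opening: 0.0471
grasp_force: 0.0
ee_pos: [0.5308, 0.0117, 0.2085]
tcp_rot: [-180.0, 0.3, -174.0]
wrist_force: [-0.5, -0.0, -0.2]
cell1 [('side', 0.73), ('wrist', 0.81)] [-2.7 59.5 25. ]
cell1_nub [('side', 0.55), ('wrist', 0.82)] [51.  60.  27.3]
nubs [[0.5934, 0.0274], [0.4114, 0.3955], [0.5498, -0.0311]] [0.88, 0.51, 0.42]
cell 0.96 rgb [118.5 117.  111. ] ctr [0.5346 0.0224] yaw 7.2 LxW [0.106 0.048] px [269. 221.  40.  33.]
cell 0.95 rgb [68. 29. 86.] ctr [0.4484 0.4612] yaw -4.1 LxW [0.105 0.06 ] px [171. 125.  37.  20.]
cell 0.93 rgb [108. 106. 100.] ctr [0.403  0.3921] yaw 10.2 LxW [0.113 0.066] px [162. 143.  42.  30.]
mark 0.96 [0.4099 0.3954]
mark 0.93 [0.4512 0.4499]
mark 0.66 [0.5328 0.019 ]
nubs [[0.5862, 0.0172], [0.5433, -0.1166]] [0.94, 0.42]
cell 0.94 rgb [151. 141. 131.] ctr [0.5296 0.0122] yaw 6.9 LxW [0.038 0.109] px [257. 162.  37. 104.]
cell 0.72 rgb [128. 125. 122.] ctr [ 0.5394 -0.069 ] yaw -82.8 LxW [0.236 0.198] px [179. 158. 239. 187.]
mark 0.89 [0.5283 0.0118]
```

```bash
cat >> ins.py <<'E'
def seat(n='wrist'):
    c=viewer.camera(n)
    for th in('cell1','cell1_nub'):
        for x in finder.mark_of(n,th):
            if x['conf']>.4:
                q=RC.inv().apply(onz(c,x['position'],.031)-[CX,CY,0])*1e3
                if abs(q[1])<100: print(n,th,round(x['conf'],2),np.round(q,1))
    for x in finder.outline_of(n,'cell1'):
        b=np.argwhere(x['pixels'])[:,::-1]; q=np.array([RC.inv().apply(onz(c,p,.031)-[CX,CY,0])*1e3 for p in b[::3]])
        if abs(q[:,1].mean())<90: print('extent x',np.round(np.percentile(q[:,0],[.3,99.7]),1),'y',np.round(np.percentile(q[:,1],[.3,99.7]),1))
E
python3 - <<'E'
from ins import *
for n in('wrist','side','top'): seat(n)
c=viewer.camera('wrist'); im=c['pixels'].copy()
w=lambda X:np.array([CX,CY,0])+RC.apply(np.array(X)/1e3)
for X in((53,62,31),(48,62,43),(53,0,31),(48,0,43),(-53,62,31)): cv2.circle(im,tuple(np.int32(proj(c,w(X))[0])),1,(255,0,0),-1)
q=np.int32(proj(c,w((0,30,31)))[0]); print(q)
im=im[max(q[1]-110,0):q[1]+90,q[0]-130:q[0]+130]
cv2.imwrite('pics/w10.png',cv2.resize(np.clip((im/255.)**.6*255,0,255).astype(np.uint8)[:,:,::-1],None,fx=3,fy=3,interpolation=cv2.INTER_CUBIC))
E
```

```text
wrist cell1 0.78 [-2.3 60.5 31. ]
wrist cell1_nub 0.75 [47.8 60.7 31. ]
extent x [-53.3  47.2] y [44.8 79. ]
side cell1 0.58 [ 2.8 59.5 31. ]
side cell1_nub 0.62 [55.2 57.  31. ]
extent x [-52.7  48.6] y [42.4 87. ]
[226 166]
```

View pics/w10.png

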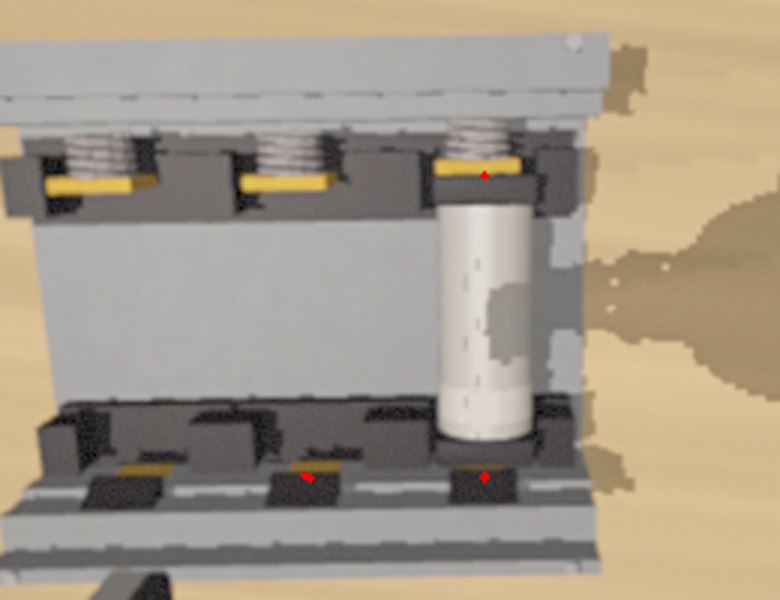

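The cell is seated in bay 3: the tail is against the pushed-in brass paddle at (478,165) and the nub is under the black nose at (485,480). The second cell has been knocked to about (0.403, 0.392), so I'll go and look at it.

```bash

python3 - <<'E'
from ins import *
plan([.38,.39,.25],yaw=-172)
E
```

```text
shift first(mm) [108.9 391.8 -46.3] turn [-0.  -0.2 -2. ] shift after turn [ 94.8 395.3 -46.7]
```

```bash

python3 -m inch '[[[100,13.6,49,-8,0,0,0],[100,13.6,49,-8,0,0,0],[100,13.6,49,-8,0,0,0],[100,13.6,49,-8,0,0,0],[100,13.6,49,-8,0,0,0],[100,13.6,49,-6,0,0,0],[100,13.6,49,0,0,0,0],[100,13.6,49,0,0,0,-2]]]'|sed -n 2,3p
python3 -m inch '[[[100,0,0,0,0,0,0],[100,0,0,0,0,0,0]]]'|sed -n 2,3p
python3 - <<'E'
from cell import *
look()
look('side')
E
```

```text
ee_pos: [0.3793, 0.3918, 0.2498]
tcp_rot: [180.0, -0.2, -172.0]
ee_pos: [0.38, 0.3901, 0.2496]
tcp_rot: [-180.0, -0.2, -172.0]
nubs [] []
cell 0.83 rgb [141. 132. 123.] ctr [0.4059 0.3924] yaw 10.2 LxW [0.033 0.108] px [254. 177.  30.  89.]
cell 0.73 rgb [ 94.  37. 105.] ctr [0.4512 0.4647] yaw -2.4 LxW [0.114 0.039] px [307. 218.  46.  84.]
mark 0.68 [0.4452 0.4637]
mark 0.65 [0.4062 0.3942]
nubs [[0.5888, 0.0195]] [0.64]
cell 0.66 rgb [110. 109. 103.] ctr [0.5327 0.0246] yaw 6.8 LxW [0.109 0.051] px [269. 222.  40.  30.]
cell 0.57 rgb [103. 100.  90.] ctr [0.4043 0.3932] yaw 10.2 LxW [0.11  0.064] px [162. 142.  40.  30.]
cell 0.55 rgb [62. 27. 79.] ctr [0.4488 0.4628] yaw -2.9 LxW [0.111 0.07 ] px [170. 122.  35.  22.]
cell 0.48 rgb [64. 62. 61.] ctr [ 0.4462 -0.2767] yaw 6.4 LxW [0.209 0.152] px [297. 339. 119.  89.]
mark 0.93 [0.4054 0.3946]
mark 0.76 [0.4391 0.4488]
mark 0.72 [0.5337 0.0092]
mark 0.32 [ 0.545  -0.0512]
```

```bash

python3 - <<'E'
from ins import *
plan([.4055,.393,-.031],yaw=-169.8)
E
```

```text
shift first(mm) [-26.2  -0.3 280.8] turn [ 0.  -0.2 -2.3] shift after turn [-25.3  -1.3 280.8]
```

```bash

python3 -m inch '[[[55,-13,0,0,0,-0.2,-2.3],[55,-13,-0.5,50,0,0,0],[55,0,0,55,0,0,0],[55,0,0,55,0,0,0],[55,0,0,50,0,0,0],[55,0,0,40,0,0,0],[55,0,0,18,0,0,0],[55,0,0,0,0,0,0]]]' 60 |sed -n 2,4p
python3 -m inch '[[[55,0,0,7,0,0,0],[55,0,0,5,0,0,0],[55,0,0,0,0,0,0],[20,0,0,0,0,0,0],[20,0,0,0,0,0,0],[20,0,0,0,0,0,0],[20,0,0,0,0,0,0]]]' 60
python3 -m inch '[[[20,0,0,-5,0,0,0],[20,0,0,-20,0,0,0],[20,0,0,-40,0,0,0],[20,0,0,-40,0,0,0],[20,0,0,0,0,0,0]]]' 60
python3 - <<'E'
from ins import *
where()
way([(5,-62,128,0),(5,-62,110,.5)])
E
```

```text
ee_pos: [0.4055, 0.3935, -0.0188]
tcp_rot: [-180.0, -0.1, -169.7]
wrist_force: [-0.4, 1.0, 1.0]
time: 43.0
ee_pos: [0.4061, 0.3941, -0.0296]
tcp_rot: [180.0, 0.1, -169.7]
wrist_force: [-0.8, -0.4, 5.5]
opening: 0.0299
grasp_force: 59.8
time: 43.62
ee_pos: [0.4071, 0.3952, 0.078]
tcp_rot: [179.8, 0.2, -169.7]
wrist_force: [0.4, 0.1, -3.3]
opening: 0.0298
grasp_force: 59.6
obj in carrier [-82.4 455.9 125.5] eul zyx [ 0.075 -0.004  0.003] F [ 0.4  0.1 -3.3] open 0.0298 grip 59.6
(5, -62, 128, 0) shift [ -48.3 -523.1   -3.9] turn [0.2 0.2 4.3]
(5, -62, 110, 0.5) shift [-22.8   0.   12.2] turn [ -0.  -28.6  -0. ]
```

```bash

python3 -m inch '[[[20,-4.8,-43.6,-3,0,0,0],[20,-4.8,-43.6,-1,0,0,0],[20,-4.8,-43.6,0,0,0,0],[20,-4.8,-43.6,0,0,0,0],[20,-4.8,-43.6,0,0,0,0],[20,-4.8,-43.6,0,0,0,0],[20,-4.8,-43.6,0,0,0,0],[20,0,0,0,0,0,0]]]' 60 |sed -n 2,3p
python3 -m inch '[[[20,-4,-43.6,0,0,0,0],[20,-3,-43.6,0,0,0,0],[20,-3,-43.6,0,0,0,0],[20,-2,-43.6,0,0,0,0],[20,-2,-43.6,0,0,0,4.3],[20,0,0,0,0,0,0]]]' 60 |sed -n 2,6p
python3 - <<'E'
from ins import *
where()
way([(5,-62,128,0),(5,-62,110,.5)])
E
```

```text
ee_pos: [0.4932, 0.0972, 0.0772]
tcp_rot: [-180.0, -0.1, -169.9]
ee_pos: [0.5459, -0.1139, 0.0771]
tcp_rot: [180.0, -0.1, -174.2]
wrist_force: [-0.7, 1.2, -2.6]
opening: 0.03
grasp_force: 60.2
obj in carrier [  2.7 -64.7 124.6] eul zyx [-0.004  0.002  0.001] F [-0.6  1.3 -2.6] open 0.03 grip 60.2
(5, -62, 128, 0) shift [-2.3  2.7 -3.4] turn [ 0.  -0.1 -0.2]
(5, -62, 110, 0.5) shift [-22.8   0.   12.2] turn [ -0.  -28.6  -0. ]
```

```bash

python3 -m inch '[[[20,-9,2.7,0,0,-9.5,0.2],[20,-8,0,3,0,-9.5,0],[20,-8,0,6,0,-9.6,0],[20,0,0,0,0,0,0],[20,0,0,0,0,0,0]]]' 60 |sed -n 4,6p
python3 - <<'E'
from ins import *
where()
way([(4.5,-62,57,.5)])
P=check(); near('cell1',(5,-62,110),P); near('cell1_nub',(5+46.5,-62,110+25),P)
E
```

```text
wrist_force: [1.2, -0.2, -1.2]
opening: 0.0299
grasp_force: 60.3
obj in carrier [  8.2 -60.3 117.4] eul zyx [-0.003 -0.499 -0.   ] F [ 1.1 -0.3 -1.2] open 0.0299 grip 60.3
(4.5, -62, 57, 0.5) shift [32.  -1.6 51.3] turn [-0.1 -0.1 -0.1]
cell1 [('top', 0.59), ('side', 0.89), ('wrist', 0.77)] [  8.7 -61.5 114.9]
cell1_nub []
```

```bash

python3 - <<'E'
from ins import *
w=lambda X:np.array([CX,CY,0])+RC.apply(np.array(X)/1e3)
for n in('side','top','wrist'):
    c=viewer.camera(n); a=proj(c,w((8.2+46.5-3,-61,117+25-2)))[0]; b=proj(c,w((8.2-46.5,-61,117-25)))[0]
    for nm,q in(('nub',a),('tail',b)):
        q=np.int32(q); 
        pt=c['pixels'][max(q[1]-8,0):q[1]+9,max(q[0]-8,0):q[0]+9].astype(int).reshape(-1,3)
        print(n,nm,q,'yellow px',int(((pt[:,0]-pt[:,2])>70).sum()), pt[((pt[:,0]-pt[:,2])>70)][:2].tolist())
    print([(np.round(x['position']),round(x['conf'],2)) for x in finder.mark_of(n,'cell1_nub')])
E
```

```text
side nub [323 218] yellow px 29 [[149, 119, 78], [155, 129, 84]]
side tail [287 250] yellow px 0 []
[(array([271., 223.]), 0.7)]
top nub [331 162] yellow px 79 [[216, 168, 105], [218, 169, 107]]
top tail [331 202] yellow px 0 []
[(array([274., 178.]), 0.87)]
wrist nub [256 369] yellow px 0 []
wrist tail [255 143] yellow px 0 []
[(array([437., 196.]), 0.91)]
```

```bash

python3 -m inch '[[[20,8,-0.8,12.5,0,0,0],[20,8,-0.8,13,0,0,0],[20,8,0,13,0,0,0],[20,5,0,8,0,0,0],[20,0,0,0,0,0,0]]]' 60 |sed -n 4,6p
python3 - <<'E'
from ins import *
where()
way([(4,-62,55.5,.5),(0,-62,51,.36),(-4,-62,46,.25),(-7.5,-62,40.5,.15),(-8,-62,35.4,.07),(-8,-62,31.3,0)])
E
```

```text
wrist_force: [2.6, -0.5, -2.6]
opening: 0.0301
grasp_force: 60.2
obj in carrier [  3.6 -62.2  60. ] eul zyx [-0.004 -0.498  0.   ] F [ 2.5 -0.8 -2.6] open 0.0301 grip 60.2
(4, -62, 55.5, 0.5) shift [1.7 0.3 4.1] turn [-0.1 -0.1 -0.2]
(0, -62, 51, 0.36) shift [12.3  0.   1.6] turn [0. 8. 0.]
(-4, -62, 46, 0.25) shift [10.7  0.   3. ] turn [0.  6.3 0. ]
(-7.5, -62, 40.5, 0.15) shift [ 9.5 -0.   4.2] turn [0.  5.7 0. ]
(-8, -62, 35.4, 0.07) shift [5.1 0.  4.8] turn [0.  4.6 0. ]
(-8, -62, 31.3, 0) shift [ 3.6 -0.   4. ] turn [0. 4. 0.]
```

```bash

python3 -m inch '[[[20,1.7,0,4,0,0,0],[20,0,0,0,0,0,0],[20,6.2,0,0.8,0,4,0],[20,6.2,0,0.8,0,4,0],[20,0,0,0,0,0,0]]]' 60 |sed -n 4,6p
python3 - <<'E'
from ins import *
where()
E
python3 -m inch '[[[20,5.3,0,1.5,0,3.2,0],[20,5.4,0,1.5,0,3.1,0],[20,0,0,0,0,0,0]]]' 60 |sed -n 4,6p
python3 - <<'E'
from ins import *
where()
way([(-7.5,-62,40.5,.15),(-8,-62,35.4,.07),(-8,-62,31.3,0)])
E
```

```text
wrist_force: [4.2, -2.8, 0.1]
opening: 0.0302
grasp_force: 60.1
obj in carrier [  1.3 -62.4  53.3] eul zyx [-0.003 -0.361 -0.   ] F [ 3.9 -3.3  0.1] open 0.0302 grip 60.1
wrist_force: [5.0, -3.3, -1.9]
opening: 0.0305
grasp_force: 60.0
obj in carrier [ -3.1 -62.4  48. ] eul zyx [-0.003 -0.251 -0.   ] F [ 4.6 -3.8 -1.9] open 0.0305 grip 60.0
(-7.5, -62, 40.5, 0.15) shift [10.9  0.5  6. ] turn [-0.1  5.8 -0.2]
(-8, -62, 35.4, 0.07) shift [5.1 0.  4.8] turn [0.  4.6 0. ]
(-8, -62, 31.3, 0) shift [ 3.6 -0.   4. ] turn [0. 4. 0.]
```

```bash

python3 -m inch '[[[20,5.4,-1,2.8,0,2.9,0],[20,5.5,-0.5,3,0,3,0],[20,0,0,0,0,0,0]]]' 60 |sed -n 4,6p
python3 - <<'E'
from ins import *
where()
E
python3 -m inch '[[[20,2.5,0,2.4,0,2.3,0],[20,2.6,0,2.3,0,2.3,0],[20,0,0,0,0,0,0]]]' 60 |sed -n 4,6p
python3 - <<'E'
from ins import *
where()
way([(-8,-62,31.3,0)])
E
```

```text
wrist_force: [5.7, 0.5, -0.1]
opening: 0.0297
grasp_force: 60.5
obj in carrier [ -7.1 -63.4  41.2] eul zyx [-0.003 -0.15   0.001] F [ 5.7 -0.1 -0.1] open 0.0297 grip 60.5
wrist_force: [6.6, 0.6, 1.1]
opening: 0.0302
grasp_force: 60.5
obj in carrier [ -7.7 -63.5  36.2] eul zyx [-0.003 -0.07   0.001] F [ 6.7 -0.1  1.1] open 0.0302 grip 60.5
(-8, -62, 31.3, 0) shift [3.9 1.5 4.8] turn [ 0.   4.  -0.2]
```

```bash

python3 -m inch '[[[20,1.9,0,2.2,0,2,0],[20,2,0,2.2,0,2,0],[20,0,0,0,0,0,0],[20,0,0,0,0,0,0]]]' 60 |sed -n 4,6p
python3 - <<'E'
from ins import *
where()
E
python3 -m inch '[[[20,-3,0,0,0,0,0],[20,-3,0,0,0,0,0],[20,0,0,0,0,0,0]]]' 60 |sed -n 4,6p
python3 - <<'E'
from ins import *
where()
E
```

```text
wrist_force: [7.7, 0.1, -0.5]
opening: 0.03
grasp_force: 60.7
obj in carrier [ -8.1 -63.6  31.9] eul zyx [-0.004 -0.001  0.   ] F [ 7.6 -0.7 -0.5] open 0.03 grip 60.7
wrist_force: [-2.1, -0.4, 6.7]
opening: 0.0306
grasp_force: 61.2
obj in carrier [ -3.7 -63.6  31.8] eul zyx [-0.004  0.003  0.   ] F [-2.1 -0.1  6.7] open 0.0306 grip 61.2
```

```bash

python3 -m inch '[[[55,0,0,0,0,0,0],[55,0,0,0,0,0,0],[55,0,0,0,0,0,0],[55,0,0,0,0,0,0]]]' 60 |sed -n 4,6p
python3 -m inch '[[[55,0,0,-20,0,0,0],[55,0,0,-30,0,0,0],[55,0,0,-50,0,0,0],[55,0,0,-60,0,0,0],[100,0,-30,-40,0,0,0],[100,0,-30,-10,0,0,0],[100,0,0,0,0,0,0]]]' 60 |sed -n 2,4p
python3 - <<'E'
from ins import *
for n in('wrist','side','top'): seat(n)
c=viewer.camera('wrist'); im=c['pixels'].copy()
w=lambda X:np.array([CX,CY,0])+RC.apply(np.array(X)/1e3)
q=np.int32(proj(c,w((0,-10,31)))[0]); print(q)
im=im[max(q[1]-110,0):q[1]+90,max(q[0]-130,0):q[0]+130]
cv2.imwrite('pics/w11.png',cv2.resize(np.clip((im/255.)**.6*255,0,255).astype(np.uint8)[:,:,::-1],None,fx=3,fy=3,interpolation=cv2.INTER_CUBIC))
E
```

```text
wrist_force: [0.7, 0.5, 0.6]
opening: 0.0469
grasp_force: 0.0
ee_pos: [0.5464, -0.1747, 0.1942]
tcp_rot: [-180.0, -0.1, -174.3]
wrist_force: [-0.1, 0.9, -0.0]
wrist cell1 0.95 [ -1.9 -64.8  31. ]
wrist cell1 0.94 [-6.2 60.  31. ]
wrist cell1_nub 0.9 [47.8 59.3 31. ]
extent x [-54.6  48.6] y [41.5 88.2]
extent x [-51.5  51.4] y [-80.7 -42.3]
side cell1 0.92 [ -3.6 -60.3  31. ]
side cell1 0.88 [ 2.7 61.3 31. ]
side cell1_nub 0.96 [44.8 55.  31. ]
extent x [-51.5  53.7] y [-82.9 -38.9]
extent x [-52.9  49.1] y [42.1 87.9]
top cell1 0.69 [  0.1 -65.8  31. ]
top cell1 0.62 [ 5.3 63.8 31. ]
top cell1 0.61 [  0.5 -69.8  31. ]
top cell1_nub 0.6 [47.2 63.8 31. ]
extent x [-54.2  47.7] y [44.2 79.8]
extent x [-51.   48.7] y [-82.4 -46.6]
[369 170]
```

View pics/w11.png

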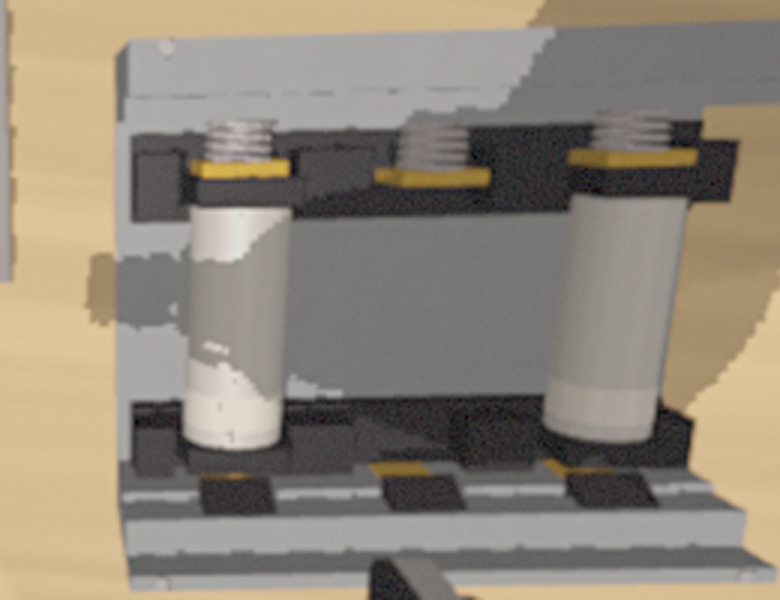

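Both cells are seated alike, at (235,330) and (620,320), each with its tail on a pushed-in paddle and its nub under the nose. Next is the lid: I'll measure it from close by and regrip it with the half-turn.

```bash

python3 - <<'E'
from ins import *
plan([.42,-.27,.25],yaw=-173.7)
E
python3 -m inch '[[[100,30,25,-18,0,0,0],[100,30,25,-18,0,0,0],[100,30,25,-18,0,0,0],[100,25,8,0,0,0,0],[100,0,0,0,0,0,0]]]' 60 |sed -n 2,3p
cat > lid.py <<'E'
from ins import *
from scipy.optimize import least_squares
def lidfit(n='wrist',p0=(.447,-.27,96.3),z=.0):
    c=viewer.camera(n)
    pts=[x for x in finder.mark_of(n,'lid')]
    print('marks',[(round(x['conf'],2),np.round(onz(c,x['position'],z)[:2],4)) for x in pts])
    for x in finder.outline_of(n,'lid'):
        m=x['pixels'].astype(np.uint8)
        cs,_=cv2.findContours(m,0,1); k=max(cs,key=cv2.contourArea)[:,0].astype(float)
        W=np.array([onz(c,p,z+.006)[:2] for p in k])
        if np.hypot(*(W.mean(0)-p0[:2]))>.06: continue
        def res(p):
            a=np.radians(p[2]);d=W-p[:2]; u=d[:,0]*np.cos(a)+d[:,1]*np.sin(a); v=-d[:,0]*np.sin(a)+d[:,1]*np.cos(a)
            du=np.where(abs(abs(v)-.06)<.015,np.minimum(abs(u-.07),abs(u+.08)),np.minimum(abs(u-.07),abs(u+.07)))
            return np.minimum(abs(du),abs(abs(v)-.098))
        s=least_squares(res,p0,loss='soft_l1',f_scale=.0015,x_scale=[.01,.01,1]); r=res(s.x)
        print(n,'lid',round(x['conf'],2),np.round(s.x,4),'median res',np.median(r))
E
python3 - <<'E'
from lid import *
state()
for n in('wrist','top','side'): lidfit(n)
E
```

```text
shift first(mm) [135.3 -83.8 -56.1] turn [ 0.  -0.2 -0.5] shift after turn [135.9 -82.6 -56.5]
ee_pos: [0.4226, -0.1018, 0.2491]
tcp_rot: [-180.0, -0.1, -174.2]
{'time': 52.65, 'ee_pos': [0.4226, -0.1018, 0.2491], 'tcp_rot': [-179.9778, -0.0794, -174.2026], 'wrist_force': [0.188, -0.4481, -0.6243], 'opening': 0.0849, 'grasp_force': 0.0, 'q': [-13.5115, -9.0396, 2.4354, 101.5426, -0.0472, -19.3089]}
marks [(0.79, array([0.3192, 0.1663])), (0.56, array([ 0.4527, -0.2702]))]
wrist lid 0.9 [ 0.4474 -0.2686 96.4668] median res 0.0006200801845107351
marks []
marks [(0.75, array([ 0.4433, -0.2724])), (0.63, array([0.3233, 0.1641]))]
side lid 0.93 [ 0.4471 -0.2699 96.2999] median res 0.0009193684284600628
```

```bash

python3 - <<'E'
from ins import *
plan([.4474,-.2695,-.022],yaw=-173.6)
E
```

```text
shift first(mm) [  -8.  -169.   269.4] turn [ 0.  -0.2 -0.6] shift after turn [  -5.  -168.8  269.6]
```

```bash

python3 -m inch '[[[60,-1.5,-42,0,0,-0.2,-0.6],[60,-1.2,-42.3,0,0,0,0],[60,-1.2,-42.3,0,0,0,0],[60,-1.1,-42.2,20,0,0,0],[60,0,0,50,0,0,0],[60,0,0,55,0,0,0],[60,0,0,50,0,0,0],[60,0,0,0,0,0,0]]]' 60 |sed -n 2,4p
python3 - <<'E'
from ins import *
plan([.4474,-.2695,-.022],yaw=-173.6)
from lid import lidfit
lidfit('wrist')
E
```

```text
ee_pos: [0.4445, -0.2681, 0.0693]
tcp_rot: [179.7, -0.3, -173.6]
wrist_force: [0.6, -0.1, 0.2]
shift first(mm) [-3.3 -2.2 91.3] turn [ 0.3 -0.3 -0. ] shift after turn [-2.8 -1.8 91.3]
marks [(0.93, array([ 0.4478, -0.2696]))]
wrist lid 0.74 [ 0.4472 -0.2705 95.9067] median res 0.0008288526565331175
```

```bash

python3 -m inch '[[[60,-2.8,-1.5,40,0.3,-0.3,0],[60,0,0,30,0,0,0],[60,0,0,12,0,0,0],[60,0,0,5,0,0,0],[60,0,0,4,0,0,0],[60,0,0,0,0,0,0]]]' 60 |sed -n 2,4p
python3 -m inch '[[[0,0,0,0,0,0,0],[0,0,0,0,0,0,0],[0,0,0,0,0,0,0],[0,0,0,0,0,0,0],[0,0,0,0,0,0,0]]]' 60
python3 -m inch '[[[0,0,0,-5,0,0,0],[0,0,0,-20,0,0,0],[0,0,0,-40,0,0,0],[0,0,0,-50,0,0,0],[0,0,0,-50,0,0,0],[0,0,0,0,0,0,0],[0,0,0,0,0,0,0]]]' 60
```

```text
ee_pos: [0.4503, -0.271, -0.0174]
tcp_rot: [-179.7, 0.3, -173.6]
wrist_force: [-0.5, 0.3, -0.8]
time: 55.62
ee_pos: [0.4502, -0.2708, -0.0176]
tcp_rot: [-179.7, 0.3, -173.6]
wrist_force: [-1.3, 0.1, 6.0]
opening: 0.0104
grasp_force: 61.7
time: 56.5
ee_pos: [0.4487, -0.2699, 0.1459]
tcp_rot: [-179.8, 0.2, -173.6]
wrist_force: [0.7, -0.0, -2.4]
opening: 0.0107
grasp_force: 60.8
```

```bash
sed -i 's/^CX,CY,CA=.*/CX,CY,CA=.5342,-.0509,6.0/' ins.py
python3 -m inch '[[[0,0,0,0,0,0,10],[0,0,0,0,0,0,10],[0,0,0,0,0,0,10],[0,0,0,0,0,0,10],[0,0,0,0,0,0,10],[0,0,0,0,0,0,10],[0,0,0,0,0,0,10],[0,0,0,0,0,0,10]]]' 60 |sed -n 2,3p
python3 -m inch '[[[0,0,0,0,0,0,10.2],[0,0,0,0,0,0,0]]]' 60 |sed -n 2,6p
cat >> ins.py <<'E'
OL=[-2.7,0,17.6]
def lpose(x,y,z,th):
    R=RC*Ro.from_euler('y',-th)*Ro.from_euler('z',90,degrees=True)*Ro.from_euler('x',180,degrees=True)
    return np.array([CX,CY,0])+RC.apply(np.array([x,y,z])/1e3)+R.apply(np.array(OL)/1e3),R
def lway(P):
    s=bot.get_obs(); p0=np.array(s['ee_pos']);R0=Ro.from_euler('xyz',s['tcp_rot'],degrees=True)
    for w in P:
        p,R=lpose(*w); print(w,'shift',np.round(R0.inv().apply(p-p0)*1e3,1),'turn',np.round((R0.inv()*R).as_rotvec(degrees=True),1)); p0,R0=p,R
def lwhere():
    s=bot.get_obs(); R=Ro.from_euler('xyz',s['tcp_rot'],degrees=True); p=np.array(s['ee_pos'])-R.apply(np.array(OL)/1e3)
    Rl=RC.inv()*R*Ro.from_euler('x',180,degrees=True)*Ro.from_euler('z',-90,degrees=True); e=Rl.as_euler('ZYX')
    o=RC.inv().apply(p-[CX,CY,0])*1e3; t=o+Rl.apply([-80,0,0])
    print('lid',np.round(o,1),'yaw %.3f tilt %.3f roll %.3f'%(e[0],-e[1],e[2]),'tabtip',np.round(t,1),'F',np.round(RC.inv().apply(s['wrist_force']),1),'open',round(s['opening'],4))
E
python3 - <<'E'
from ins import *
state(); lwhere()
lway([(14,0,150,0),(14,0,120,.28),(14,0,83,.28),(-7,0,83,.28)])
E
```

```text
ee_pos: [0.4481, -0.2695, 0.1446]
tcp_rot: [179.9, 0.2, 106.0]
ee_pos: [0.4483, -0.2696, 0.145]
tcp_rot: [179.8, 0.2, 96.2]
wrist_force: [-0.8, 0.2, -2.4]
opening: 0.0106
grasp_force: 60.7
{'time': 57.75, 'ee_pos': [0.4483, -0.2696, 0.145], 'tcp_rot': [179.837, 0.1743, 96.248], 'wrist_force': [-0.8333, 0.1625, -2.3532], 'opening': 0.0106, 'grasp_force': 60.7282, 'q': [-30.9994, 0.2659, -0.486, 89.0128, -0.0401, 52.7523]}
lid [-108.4 -205.8  162.6] yaw 0.004 tilt 0.003 roll -0.003 tabtip [-188.4 -206.1  162.4] F [-0.8  0.2 -2.4] open 0.0106
(14, 0, 150, 0) shift [205.3 123.2  12.3] turn [0.2 0.2 0.2]
(14, 0, 120, 0.28) shift [ 0.   4.9 29.3] turn [-16.   0.   0.]
(14, 0, 83, 0.28) shift [ -0.  -10.2  35.6] turn [0. 0. 0.]
(-7, 0, 83, 0.28) shift [  0.  -20.2  -5.8] turn [0. 0. 0.]
```

```bash

python3 -m inch '[[[0,34.2,20.5,2,0,0,0],[0,34.2,20.5,2,0,0,0],[0,34.2,20.5,2,0,0,0],[0,34.2,20.5,2,0,0,0],[0,34.2,20.5,2,0,0,0],[0,34.2,20.6,2,0.2,0.2,0.2],[0,0,0,0,0,0,0]]]' 60 |sed -n 4,6p
python3 -m inch '[[[0,0,1,10,-8,0,0],[0,0,4,10,-8,0,0],[0,0,0,0,0,0,0],[0,0,0,0,0,0,0]]]' 60 |sed -n 4,6p
python3 - <<'E'
from ins import *
lwhere()
lway([(14,0,83,.28),(-7,0,83,.28)])
# vision check of lid centre
for n in('top','side','wrist'):
    c=viewer.camera(n)
    for x in finder.mark_of(n,'lid'): print(n,round(x['conf'],2),x['position'],'exp',proj(c,lpose(14,0,125,.28)[0]-lpose(14,0,125,.28)[1].apply(np.array(OL)/1e3)))
E
```

```text
wrist_force: [0.3, -0.4, -2.7]
opening: 0.0105
grasp_force: 60.7
wrist_force: [-0.1, 1.0, -0.9]
opening: 0.0101
grasp_force: 60.8
lid [ 16.8  -1.4 133.5] yaw 0.001 tilt 0.281 roll -0.003 tabtip [-60.1  -1.5 111.3] F [ 0.   1.  -0.9] open 0.0101
(14, 0, 83, 0.28) shift [  1.6 -16.7  47.7] turn [0.  0.1 0.1]
(-7, 0, 83, 0.28) shift [  0.  -20.2  -5.8] turn [0. 0. 0.]
top 0.85 [213.9, 273.8] exp [[306.62709611 182.14248985]]
top 0.81 [306.4, 182.0] exp [[306.62709611 182.14248985]]
side 0.78 [165.7, 217.0] exp [[290.28816771 211.97336839]]
side 0.6 [289.8, 211.8] exp [[290.28816771 211.97336839]]
wrist 0.85 [256.2, 233.5] exp [[245.74032032 226.07667162]]
```

```bash

python3 -m inch '[[[0,1.5,-5,16,0,0,0],[0,0,-5,15,0,0,0],[0,0,-4,10,0,0,0],[0,0,-2,4,0,0,0],[0,0,0,0,0,0,0]]]' 60 |sed -n 4,6p
python3 - <<'E'
from ins import *
lwhere()
lway([(14,0,83,.28),(0,0,83,.28),(-7,0,83,.28)])
E
```

```text
wrist_force: [-0.7, 0.5, -2.5]
opening: 0.0107
grasp_force: 60.7
lid [13.3  0.7 84.3] yaw -0.000 tilt 0.281 roll -0.001 tabtip [-63.5   0.7  62.1] F [-0.6  0.5 -2.5] open 0.0107
(14, 0, 83, 0.28) shift [-0.6  0.3  1.4] turn [ 0.   0.1 -0. ]
(0, 0, 83, 0.28) shift [ -0.  -13.5  -3.9] turn [0. 0. 0.]
(-7, 0, 83, 0.28) shift [ 0.  -6.7 -1.9] turn [0. 0. 0.]
```

```bash

python3 -m inch '[[[0,-0.6,-6,-0.9,0,0,0],[0,0,-6,-1.7,0,0,0],[0,0,0,0,0,0,0]]]' 60 |sed -n 4,4p
python3 - <<'E'
from ins import *
lwhere()
E
python3 -m inch '[[[0,0,-3,-0.8,0,0,0],[0,0,-3,-0.9,0,0,0],[0,0,0,0,0,0,0]]]' 60 |sed -n 4,4p
python3 - <<'E'
from ins import *
lwhere()
E
```

```text
wrist_force: [-0.1, -0.6, -2.6]
lid [ 0.9 -0.  84. ] yaw -0.000 tilt 0.282 roll -0.002 tabtip [-75.9  -0.   61.8] F [-0.2 -0.6 -2.6] open 0.0104
wrist_force: [0.5, 0.6, -1.9]
lid [-5.1  0.  83.6] yaw -0.000 tilt 0.281 roll -0.001 tabtip [-82.    0.   61.4] F [ 0.6  0.6 -1.9] open 0.0103
```

```bash

for i in 1; do
python3 -m inch '[[[0,0,-1.9,-0.6,0,0,0],[0,0,0,0,0,0,0]]]' 60 |sed -n '2p;4p'
python3 -m inch '[[[0,0,-1.5,-0.4,0,0,0],[0,0,0,0,0,0,0]]]' 60 |sed -n '2p;4p'
done
python3 - <<'E'
from ins import *
lwhere()
lway([(-84+80*np.cos(t),0,60+80*np.sin(t),t) for t in (.2,.1,.03,0)])
E
```

```text
ee_pos: [0.5331, -0.0535, 0.0673]
wrist_force: [4.3, 2.8, -1.3]
ee_pos: [0.5324, -0.0534, 0.0678]
wrist_force: [7.7, 5.0, -1.1]
lid [-7.   0.5 84.7] yaw 0.001 tilt 0.285 roll -0.001 tabtip [-83.8   0.4  62.3] F [ 8.2  4.1 -1.1] open 0.0104
(np.float64(-5.5946737727006735), 0, np.float64(75.89354646360489), 0.2) shift [-0.4 -2.6  8.8] turn [4.8 0.  0.1]
(np.float64(-4.399666777757929), 0, np.float64(67.98667333174625), 0.1) shift [ 0.  -2.2  7.9] turn [5.7 0.  0. ]
(np.float64(-4.035997300080993), 0, np.float64(62.399640016199655), 0.03) shift [-0.  -1.4  5.6] turn [ 4. -0. -0.]
(np.float64(-4.0), 0, np.float64(60.0), 0) shift [ 0.  -0.6  2.4] turn [ 1.7 -0.  -0. ]
```

```bash

python3 -m inch '[[[0,0,1.2,0.3,0,0,0],[0,0,-1.3,4.5,2.4,0,0],[0,0,-1.3,4.4,2.4,0,0],[0,0,0,0,0,0,0]]]' 60 |sed -n '4p'
python3 - <<'E'
from ins import *
lwhere()
E
python3 -m inch '[[[0,0,-1.1,4,2.8,0,0],[0,0,-1.1,4,2.9,0,0],[0,0,0,0,0,0,0]]]' 60 |sed -n '4p'
python3 - <<'E'
from ins import *
lwhere()
lway([(-84+80*np.cos(t),0,59+80*np.sin(t),t) for t in (.03,0)])
E
```

```text
wrist_force: [4.2, 1.6, 0.1]
lid [-5.2  0.1 74.8] yaw 0.001 tilt 0.198 roll -0.001 tabtip [-83.7   0.1  59.1] F [4.4 1.2 0.1] open 0.0107
wrist_force: [3.6, 2.5, -1.1]
lid [-4.5  0.1 66.6] yaw 0.000 tilt 0.098 roll -0.001 tabtip [-84.2   0.1  58.8] F [ 3.8  2.1 -1.1] open 0.0102
(np.float64(-4.035997300080993), 0, np.float64(61.399640016199655), 0.03) shift [-0.1 -1.2  5.2] turn [3.9 0.1 0. ]
(np.float64(-4.0), 0, np.float64(59.0), 0) shift [ 0.  -0.6  2.4] turn [ 1.7 -0.  -0. ]
```

```bash

python3 -m inch '[[[0,0,1.5,0,0,0,0],[0,0,-0.6,2.6,2,0,0],[0,0,-0.6,2.6,1.9,0,0],[0,0,0,0,0,0,0]]]' 60 |sed -n '4p'
python3 - <<'E'
from ins import *
lwhere()
E
python3 -m inch '[[[0,0,-0.3,1.2,0.9,0,0],[0,0,-0.3,1.2,0.8,0,0],[0,0,0,0,0,0,0]]]' 60 |sed -n '4p'
python3 - <<'E'
from ins import *
lwhere()
lway([(-4,0,58,0)])
E
```

```text
wrist_force: [0.7, -0.9, -1.9]
lid [-3.4  0.  60.8] yaw -0.000 tilt 0.027 roll -0.001 tabtip [-83.4   0.1  58.6] F [ 0.6 -1.  -1.9] open 0.0104
wrist_force: [-0.8, -0.0, -2.4]
lid [-3.3  0.  59. ] yaw -0.000 tilt -0.001 roll -0.001 tabtip [-83.3   0.1  59.1] F [-0.8  0.1 -2.4] open 0.0108
(-4, 0, 58, 0) shift [-0.  -0.7  1. ] turn [-0.   0.1 -0. ]
```

```bash

python3 -m inch '[[[0,0,0,1,0,0,0],[0,0,0,0,0,0,0]]]' 60 |sed -n '2p;4p'
python3 -m inch '[[[0,0,0,0.8,0,0,0],[0,0,0,0,0,0,0]]]' 60 |sed -n '2p;4p'
python3 - <<'E'
from ins import *
lwhere()
E
```

```text
ee_pos: [0.5312, -0.054, 0.0408]
wrist_force: [0.1, -0.1, -2.9]
ee_pos: [0.5313, -0.0539, 0.0404]
wrist_force: [-1.8, 0.4, 4.0]
lid [-3.2  0.  58. ] yaw -0.000 tilt 0.001 roll -0.001 tabtip [-83.2   0.1  57.9] F [-1.8  0.6  4. ] open 0.0106
```

Contact came at z = 58.0, level. I'll release, retreat and check.

```bash

python3 -m inch '[[[50,0,0,0,0,0,0],[50,0,0,0,0,0,0],[50,0,0,0,0,0,0],[50,0,0,-15,0,0,0],[50,0,0,-30,0,0,0],[50,0,0,-50,0,0,0],[50,0,0,-60,0,0,0],[50,0,0,-60,0,0,0]]]' 60
python3 -m inch '[[[50,0,0,0,0,0,0],[50,0,0,0,0,0,0]]]'|sed -n 2,4p
python3 - <<'E'
from lid import *
P=check()
near('cell1',(0,62,31),P); near('cell1',(0,-62,31),P)
for n in('wrist','top','side'):
    lidfit(n,p0=(.531,-.051,6),z=.058)
print('expect',np.array([CX,CY,0])+RC.apply([-.0032,0,.058]))
for X in((-.0032,0,.058),):
  for n in('wrist','top','side'):
    c=viewer.camera(n); print(n,proj(c,np.array([CX,CY,0])+RC.apply(X))[0],[np.round(x['position'],1).tolist() for x in finder.mark_of(n,'lid')])
E
```

```text
time: 64.55
ee_pos: [0.5308, -0.0536, 0.2579]
tcp_rot: [179.9, 0.1, 96.0]
wrist_force: [1.0, -0.5, 1.8]
opening: 0.0426
grasp_force: 0.0
ee_pos: [0.5313, -0.0537, 0.2552]
tcp_rot: [180.0, 0.1, 96.0]
wrist_force: [0.3, -1.0, -0.6]
cell1 [] 
cell1 [] 
marks [(0.62, array([ 0.5313, -0.055 ]))]
wrist lid 0.61 [ 0.5318 -0.0506  5.9514] median res 0.0009415880005123958
marks [(0.94, array([0.3213, 0.1641])), (0.83, array([ 0.5335, -0.0544]))]
top lid 0.58 [ 0.5324 -0.051   6.8073] median res 0.0015731719810142403
marks [(0.83, array([ 0.5248, -0.0501])), (0.56, array([0.3175, 0.1235]))]
side lid 0.93 [ 0.5322 -0.0537  6.2324] median res 0.0015104782599363875
expect [ 0.53101753 -0.05123449  0.058     ]
wrist [256.82591587 159.02816455] [[254.4, 161.1]]
top [303.44251648 192.35548542] [[214.7, 272.1], [302.2, 191.0]]
side [282.58229487 233.40035995] [[165.6, 216.9], [280.5, 234.4], [284.9, 210.3]]
```

```bash
python3 -c "
from workcell import bot
print(bot.job_done())"
```

```text
the job is handed in; nothing more can be done
None
```

I handed the job in at about 65 s with both cells home in bays 1 and 3 and the lid hooked and flat on its seat by contact force and camera fits; no verdict came back, and I moved neither the oil filter nor the spanner.

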